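Seat the brew canister and hold the drain cam at full lift

TASK

Fit the steel brew canister onto the brew stand so that both holes of its foot go over the stand's two pegs and it sits flat on the plate: keep it upright, set it down rather than drop it, and let go of it. Then swing the stand's spring-return cam lever down until its arm is level, which is the cam's highest lift and keeps the drain open (farther down, the lift falls again), and finish while still holding the lever there with the gripper's fingers, leaving the canister seated and untouched. Leave the cup under the plate and the other things on the counter where they are.

Things in the scene. Friction and masses are not known exactly. Their poses are not given: they have to be found in the camera images.
- canister: Loose brew canister, 0.4 kg. Foot plate 84 (x) x 134 (y) x 8 mm with two through holes 14 mm wide at x = 0, y = +-52 mm; steel cylinder 74 mm across up to 77 mm height; black lid 78 mm across up to 84 mm; black grip bar 16 (x) x 50 (y) mm on the lid from 84 to 118 mm. Origin: centre of its underside, z up. Starts upright on the counter; fits the stand either way round (half turn).
- stand: Fixed stand, any yaw within 0.3. Origin at counter level under its plate, z up, +x away from the robot. Foot 110 (x) x 250 (y: -165 to 85) x 10 mm, four posts, plate 94 (x) x 150 (y) mm with upper face at 105 mm. On the plate two steel pegs at x = 0, y = +-52 mm: 10 mm thick for 12 mm, then tapering to a 3 mm tip at 22 mm. Cam lever on its -y side.
- stand_seat (a point): Centre of the upper face of the stand's plate, midway between the pegs, axes as the stand: where the canister's origin goes, with its y axis along the stand's y (either way).
- lever_hub (a point): Centre of the lever's hinge, in the stand's frame at x = 0, y = -135, z = 55 mm. The hinge axis is the stand's x. The arm, a steel bar 16 mm broad, lies in the plane x = -6 mm.
- lever_grip (a point): Point on the lever's black handle, a round bar 16 mm thick, parallel to the hinge axis and 120 mm from it, from x = 0 (at the arm) to x = -80 mm (free end, towards the robot); this point is at x = -50 mm. In the stand's frame y = -135 - 120 cos(1.25 - q), z = 55 + 120 sin(1.25 - q) mm, q the lever's joint value.
- cam_lever (a joint): Angle of the cam lever (rad). 0: rest, arm steeply up (72 degrees above level), leaning to the stand's -y. Grows as the handle swings out to -y and down; 1.25: arm level, the cam's highest lift (drain pin up 7 mm); 1.55: end stop, past the peak. A spring returns it to 0 when let go: about 2 N at the handle at the start, 5 N when level.
- cup: Loose white cup, 62 mm across, 55 mm tall, on the stand's foot under the top plate. Leave it alone. Origin: centre of its underside.
- syrup: Loose amber bottle, 64 mm across, 200 mm tall, beyond the work. Leave it alone. Origin: centre of its underside.
- stirrers: Loose black holder with wooden stirrers, 76 mm across, 145 mm tall, beyond the stand. Leave it alone. Origin: centre of its underside.
- snack: Loose white-and-brown snack box 45 x 110 x 22 mm on the robot's side of the work. Leave it alone. Origin: centre of its underside.
Not all that is in view belongs to the job. Several things look just like the canister: the one meant starts nearest to the robot's base.

How it is judged:
By the outcome, as a careful person would: the job done as asked, in the order asked, and still so for the second after the job is handed in, while the arm keeps its last pose, push and grip.
It also fails if it takes over 53 s, if anything falls off the work surface, if the arm or the gripper's body presses on something with over 40 N, if the wrist force passes 120 N, or if a joint passes its speed limit or range.

ROBOT

A 6-joint arm with a two-finger parallel gripper is mounted at the origin on the work surface. World frame = base frame: x ahead of the robot, y to its left, z up, the work surface at z = 0. Lengths are in mm, angles in rad, forces in N, time in s.
With the tool pointing down it reaches from about 300 to 775 mm from the base axis. Payload 14.6 kg.
Tool frame: the origin (TCP) lies between the finger pads; the fingertips stand 19 mm ahead of it and the grasp point (between the pads) is the TCP; x points along the fingers, y is the direction in which the jaws open and shut, and the axes are right-handed (so a half turn about x gives the same grasp; the last joint's range is limited). The gripper opens to 94 mm and grips with 3 to 60 N. Pads are 16 mm wide; open, the fingers measure 119 mm over their backs; the gripper's body (75 mm by 177 mm) begins 78 mm behind the grasp point.
Start: joints at [1.136, 0.3, 1.521, -0, 1.321, -0.067], TCP at [197.757, 513.207, 196.046] pointing down, gripper open.
Joint ranges: [-3.03, 3.03], [-0.79, 2.21], [0.23, 2.52], [-1.04, 4.18], [0, 3.07], [-2.55, 2.55]. Speed limits (rad/s): [2.22, 2.22, 2.57, 3.14, 3.14, 3.14].

INTERFACE

Orientations are given as [roll, pitch, yaw] about the fixed x, y, z axes, in that order (R = Rz(yaw) Ry(pitch) Rx(roll)).
In Python, from cell import manip gives the robot as it stands.
- The arm moves only by the tool jog_arm, never from a script. Its argument "series" is one flat list of numbers, 7 for each row, row after row: the turn, a rotation vector about the world's x, y, z in rad, then the shift along the world's x, y, z in m, then the opening, from -1 (shut) to 1 (fully open). A call has 1 to 20 rows; each row is the pose to reach, as a shift and turn from the pose commanded when the call began; what a row does not reach only later rows make up. A row lasts 1/8 s, in which the tool goes at most 62.5 mm and 10.7 degrees, less where a joint would pass 70% of its speed; a pose out of reach is approached as far as the arm can. A call with a gripper value outside its range is refused whole. The fingers move at their own pace and stop on an object; "squeeze" is the grip in N (left out, the last holds). Time passes only in rows, so rows that repeat a pose let the fingers close. It gives the time, the measured TCP pose, the force and the opening at its end, in the units of the state.
- manip.read_state(): the state, without advancing time (a new reading comes with each control period).
- manip.camera(name): name is "scene" or "side" or "wrist"; returns a dict with "color" (384x512x3 uint8, blue, green, red), "range_z" (384x512 float32, mm along the optical axis (not along the pixel's ray), 0 where there is no reading), "fx", "fy", "cx", "cy" (pixels), "D" ([k1, k2, p1, p2, k3] as OpenCV has them; the pictures are not rectified), "pose" (4x4, takes a point from camera to world coordinates); the wrist camera has in their place "mount" (4x4, takes a point from camera to tool coordinates, whose origin is the TCP and whose axes are the tool frame's). Camera axes: x right, y down, z forward; pixel columns grow to the right and rows downward; lengths in mm; the calibration is good to about 2 mm. A picture is of the moment at which its call begins: read the wrist's pose just before it.
- manip.sign_off(): hands the job in, once; it reports no verdict.
The state is a dict: "clock": time; "joints": joint angles; "qd": joint speeds; "effort": joint torques, N m; "eef_pos": TCP position; "eef_rot": TCP orientation; "wrist_force": force on the tool from outside, world axes, zero at the start; "moment": the same for the moment, N m; "finger_gap": finger opening in mm.
Only numpy, scipy, OpenCV 4.12 (cv2) and the standard library are available. Lean on these libraries where they do the work, as an engineer would, in place of code of your own. Each camera call takes 0.05 s, during which the arm holds its last target.

## Working session

There is one attempt and no reset: what is moved stays moved. The work goes in short steps, Python scripts to look and compute and a tool call to move; the robot and the scene stay as the last step left them, time stands still between calls to the robot, and variables do not carry over. Pictures are saved under pics/ and viewed, and the job is handed in when it is done.

Besides the shell and the picture viewer there is one more tool, called after "Emit:" as name(argument=value, ...) on one line, values as JSON. jog_arm: Moves the arm, as the interface text tells. Its arguments: {"type":"object","properties":{"series":{"type":"array","items":{"type":"number"}},"squeeze":{"type":"number"}},"required":["series"]}

```bash
mkdir -p pics; ls
python3 - <<'E'
from cell import manip
import cv2,pickle
s=manip.read_state();print(s)
d={}
for n in("scene","side","wrist"):
    c=manip.camera(n);d[n]=c;cv2.imwrite(f"pics/{n}0.png",c["color"])
    print(n,c["fx"],c["fy"],c["cx"],c["cy"],c["D"],c.get("pose",c.get("mount")))
d["state"]=s
pickle.dump(d,open("d0.pkl","wb"))
E
```

```text
pics
{'clock': 0.0, 'joints': array([ 1.13639582e+00,  3.00478844e-01,  1.52163233e+00, -4.21067379e-05,
        1.32069303e+00, -6.65827039e-02]), 'qd': array([ 0.00038685, -0.00159956,  0.00083149,  0.00049078, -0.00068702,
       -0.00253932]), 'effort': array([ 1.19533186e-03, -5.31805408e+01, -3.52741063e+01,  7.09229009e-02,
        2.42983690e-02, -1.23315979e-05]), 'eef_pos': array([197.64909891, 512.94279942, 195.46041195]), 'eef_rot': array([-1.60372913,  1.56958409, -1.97153648]), 'wrist_force': array([ 0.02192302,  0.06850356, -0.2882896 ]), 'moment': array([0.02936367, 0.00775734, 0.02929111]), 'finger_gap': 94.44196141619071}
scene 449.7554967481614 449.7554967481614 255.7199180317721 198.79117548398287 [-0.11797576  0.          0.          0.          0.        ] [[ 8.14126231e-01  3.09339037e-01 -4.91434472e-01  1.12427261e+03]
 [ 5.80535168e-01 -4.14168808e-01  7.01030040e-01 -6.82597712e+02]
 [ 1.33191282e-02 -8.56021938e-01 -5.16767881e-01  7.17333850e+02]
 [ 0.00000000e+00  0.00000000e+00  0.00000000e+00  1.00000000e+00]]
side 418.3673855385 418.3673855385 267.2952054088132 185.84062058795013 [-0.13056779  0.          0.          0.          0.        ] [[ 9.35715682e-01 -2.05109796e-01  2.86995007e-01  2.87592532e+02]
 [-3.52424078e-01 -5.08324561e-01  7.85750221e-01 -6.98861423e+02]
 [-1.52784564e-02 -8.36382755e-01 -5.47932894e-01  7.07098548e+02]
 [ 0.00000000e+00  0.00000000e+00  0.00000000e+00  1.00000000e+00]]
wrist 273.8716101722433 273.8716101722433 255.44555114413868 192.87547697372747 [0.00270677 0.         0.         0.         0.        ] [[-5.92048519e-04 -2.41074079e-01  9.70506537e-01 -1.89911532e+02]
 [ 9.99999821e-01 -6.40488201e-05  5.94130880e-04 -1.89018465e-01]
 [-8.10697565e-05  9.70506715e-01  2.41074074e-01 -7.01106094e+01]
 [ 0.00000000e+00  0.00000000e+00  0.00000000e+00  1.00000000e+00]]
```

View pics/scene0.png

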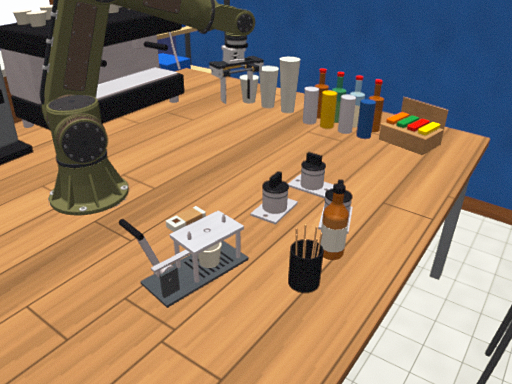

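View pics/side0.png

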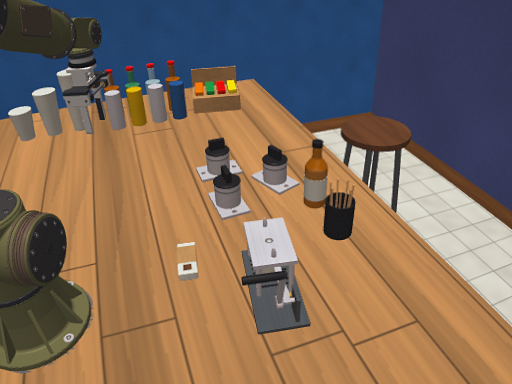

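View pics/wrist0.png

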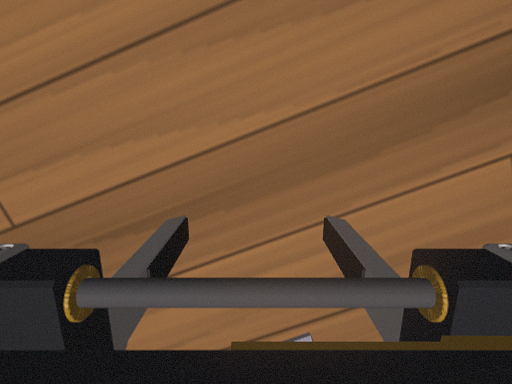

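```bash
cat > h.py <<'E'
import numpy as np,cv2
def K(c): return np.array([[c["fx"],0,c["cx"]],[0,c["fy"],c["cy"]],[0,0,1.]])
def cloud(c,pose=None):
    pose=c["pose"] if pose is None else pose
    h,w=c["range_z"].shape
    u,v=np.meshgrid(np.arange(w),np.arange(h))
    p=cv2.undistortPoints(np.stack([u,v],-1).reshape(-1,1,2).astype(np.float64),K(c),np.array(c["D"])).reshape(h,w,2)
    z=c["range_z"].astype(float)
    P=np.dstack([p*z[...,None],z])
    W=P@pose[:3,:3].T+pose[:3,3]; W[z<=0]=np.nan
    return W
def ray(c,uv,zplane,pose=None):
    pose=c["pose"] if pose is None else pose
    p=cv2.undistortPoints(np.array(uv,float).reshape(-1,1,2),K(c),np.array(c["D"])).reshape(-1,2)
    d=np.c_[p,np.ones(len(p))]@pose[:3,:3].T; o=pose[:3,3]
    return o+d*((zplane-o[2])/d[:,2])[:,None]
def proj(c,P,pose=None):
    pose=c["pose"] if pose is None else pose
    P=(np.atleast_2d(P)-pose[:3,3])@pose[:3,:3]
    return cv2.projectPoints(P,np.zeros(3),np.zeros(3),K(c),np.array(c["D"]))[0].reshape(-1,2)
E
python3 - <<'E'
import pickle,numpy as np,cv2
from h import *
d=pickle.load(open("d0.pkl","rb"))
X0,X1,Y0,Y1=250,850,-350,250  
for n in("scene","side"):
    c=d[n];W=cloud(c)
    H=np.full((600,600),-1.);C=np.zeros((600,600,3),np.uint8)
    m=np.isfinite(W[...,0])&(W[...,0]>X0)&(W[...,0]<X1)&(W[...,1]>Y0)&(W[...,1]<Y1)
    P=W[m];col=c["color"][m]
    o=np.argsort(P[:,2]);P=P[o];col=col[o]
    # image: up = +x, left=+y
    r=(X1-P[:,0]).astype(int);cc=(Y1-P[:,1]).astype(int)
    for p,k,a,b in zip(P,col,r,cc): cv2.circle(C,(int(b),int(a)),1,k.tolist(),-1)
    cv2.imwrite(f"pics/top_{n}.png",C)
    g=(P[:,2]>98)&(P[:,2]<130)
    # grip bars / plate clusters
    img=np.zeros((600,600),np.uint8);img[r[g],cc[g]]=255
    img=cv2.dilate(img,np.ones((7,7)))
    N,L,S,_=cv2.connectedComponentsWithStats(img)
    lab=L[r[g],cc[g]];Q=P[g]
    for i in range(1,N):
        q=Q[lab==i]
        if len(q)>15: print(n,i,len(q),q.mean(0).round(1),q.min(0).round(),q.max(0).round())
E
```

```text
scene 1 248 [758.4  43.5 106.9] [717.   7.  98.] [793.  85. 130.]
scene 2 320 [763.9 165.1 115.5] [726. 153.  98.] [788. 204. 130.]
scene 3 1635 [534.8 -42.6 105.3] [ 473. -119.   98.] [591.  43. 129.]
scene 4 16 [520.8 248.6 108.4] [515. 247.  98.] [530. 250. 118.]
scene 5 89 [ 502.  -189.8  113.8] [ 494. -202.   98.] [ 507. -177.  129.]
side 2 49 [768.5  66.1 111.2] [752.  54.  98.] [788.  79. 129.]
side 3 130 [746.   35.2 107.6] [717.   5.  98.] [789.  78. 130.]
side 4 258 [743.6 164.2 115.2] [722. 149.  98.] [781. 206. 130.]
side 5 2027 [528.  -46.2 104.3] [ 470. -120.   98.] [588.  42. 127.]
side 6 28 [520.4 247.8 108.6] [514. 244.  98.] [529. 250. 118.]
side 7 52 [ 494.3 -194.5  113.7] [ 491. -203.   98.] [ 500. -186.  129.]
```

```bash
python3 -c "
import cv2,numpy as np
cv2.imwrite('pics/top.png',np.hstack([cv2.imread('pics/top_scene.png')[:,200:],cv2.imread('pics/top_side.png')[:,200:]]))"
python3 - <<'E'
import cv2
for n,(a,b,c,d) in {"scene":(110,140,370,300),"side":(170,130,370,335)}.items():
    i=cv2.imread(f"pics/{n}0.png")[b:d,a:c];s=min(780/(c-a),590/(d-b))
    cv2.imwrite(f"pics/{n}0z.png",cv2.resize(i,None,fx=s,fy=s,interpolation=cv2.INTER_CUBIC))
E
```

```text
(no output)
```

View pics/top.png

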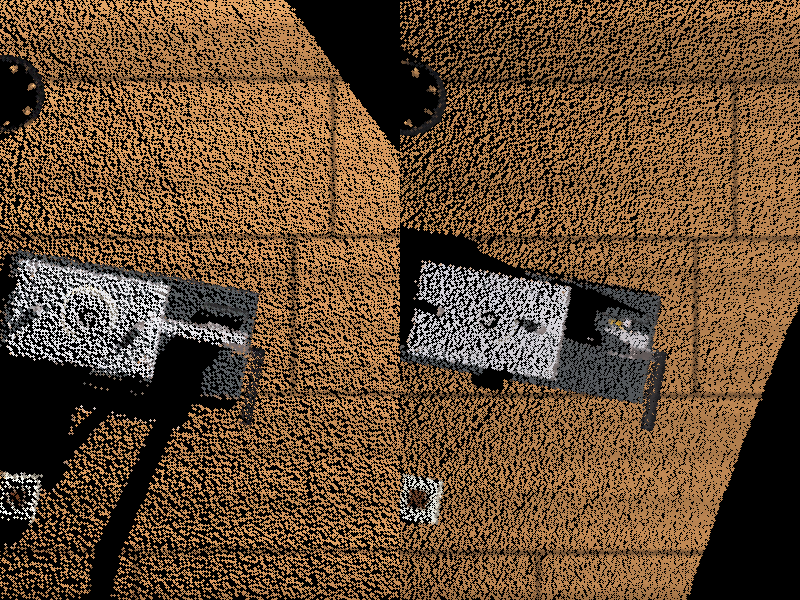

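View pics/scene0z.png

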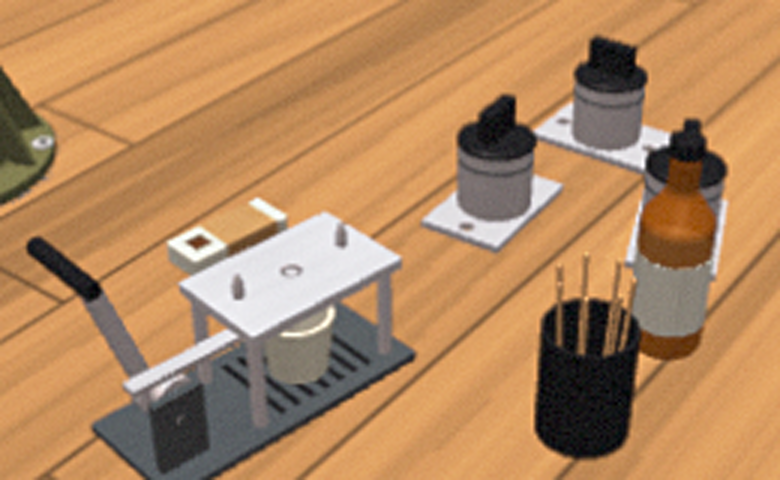

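View pics/side0z.png

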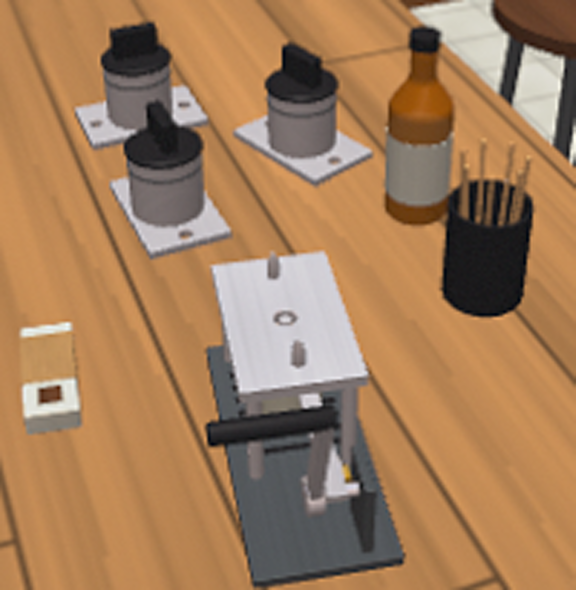

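Run:
```python
import pickle,numpy as np,cv2
from h import *
d=pickle.load(open("d0.pkl","rb"))
for n in("scene","side"):
    W=cloud(d[n]);col=d[n]["color"].astype(int)
    m=np.isfinite(W[...,0])&(W[...,0]>350)&(W[...,0]<900)&(W[...,1]>100)&(W[...,1]<500)&(W[...,2]>60)&(W[...,2]<135)
    P=W[m];X=((P[:,0]-350)).astype(int);Y=(P[:,1]-100).astype(int)
    im=np.zeros((560,410),np.uint8);im[X,Y]=255;im=cv2.morphologyEx(im,cv2.MORPH_CLOSE,np.ones((7,7)))
    N,L,S,_=cv2.connectedComponentsWithStats(im)
    lab=L[X,Y]
    for i in range(1,N):
        q=P[lab==i]
        if len(q)<100: continue
        t=q[(q[:,2]>114)&(q[:,2]<124)]; l=q[(q[:,2]>80)&(q[:,2]<89)]
        print(n,len(q),q.min(0).round(),q.max(0).round())
        for nm,k in(("bar",t),("lid",l)):
            if len(k)>8:
                print("  ",nm,len(k),np.median(k[:,2]).round(1),cv2.minAreaRect(k[:,:2].astype(np.float32)),cv2.minEnclosingCircle(k[:,:2].astype(np.float32)))
```

```text
scene 517 [485. 231.  60.] [559. 307. 121.]
   bar 58 117.4 ((521.2601318359375, 274.4742736816406), (18.58164405822754, 52.22443389892578), 1.7031246423721313) ((520.6348876953125, 274.4407958984375), 26.13758659362793)
   lid 208 84.3 ((524.8976440429688, 268.1285095214844), (75.04769897460938, 63.689788818359375), 34.856781005859375) ((523.2553100585938, 269.82098388671875), 38.471839904785156)
scene 449 [503. 421.  60.] [580. 486. 122.]
   bar 55 117.7 ((543.2144775390625, 457.14031982421875), (19.56772804260254, 49.72320556640625), 85.99317169189453) ((543.30419921875, 455.4263610839844), 25.08489990234375)
   lid 154 84.2 ((546.9754638671875, 449.0245056152344), (76.21783447265625, 53.95623779296875), 24.87085723876953) ((541.8263549804688, 459.0193786621094), 39.09498596191406)
scene 110 [653. 298.  61.] [689. 360.  88.]
   lid 74 83.8 ((666.5362548828125, 326.3779296875), (19.739665985107422, 67.33191680908203), 27.153730392456055) ((670.876708984375, 328.6066589355469), 33.670204162597656)
scene 125 [699. 310.  61.] [730. 374.  88.]
   lid 84 84.2 ((717.6524047851562, 344.92
[... 1416 characters left out ...]
, (17.892032623291016, 50.294952392578125), 18.10388946533203) ((690.1859741210938, 335.3784484863281), 25.15511703491211)
   lid 167 83.3 ((681.4718017578125, 326.06878662109375), (52.491825103759766, 73.97782897949219), 45.799171447753906) ((687.7791137695312, 333.2330017089844), 37.7075309753418)
side 577 [721. 149.  60.] [782. 202. 135.]
   bar 82 119.6 ((744.6043701171875, 167.46910095214844), (30.00881004333496, 60.870872497558594), 59.77164840698242) ((751.3384399414062, 179.04954528808594), 30.46613883972168)
   lid 63 83.7 ((744.6895751953125, 168.01382446289062), (31.25489044189453, 64.58841705322266), 58.61531448364258) ((752.8280029296875, 181.35476684570312), 32.294307708740234)
```

```bash
cat > m.py <<'E'
import numpy as np,cv2
from h import *
def rectfit(c,mask,zp,pose=None):
    mask=mask.astype(np.uint8)*255
    mask=cv2.morphologyEx(mask,cv2.MORPH_CLOSE,np.ones((3,3)))
    cs,_=cv2.findContours(mask,cv2.RETR_EXTERNAL,cv2.CHAIN_APPROX_NONE)
    k=max(cs,key=cv2.contourArea)
    h=cv2.convexHull(k).reshape(-1,2).astype(float)
    P=ray(c,h,zp,pose)[:,:2].astype(np.float32)
    return cv2.minAreaRect(P),mask
E
python3 - <<'E'
import pickle
from m import *
d=pickle.load(open("d0.pkl","rb"))
for n in("scene","side"):
    c=d[n];W=cloud(c);hsv=cv2.cvtColor(c["color"],cv2.COLOR_BGR2HSV)
    wh=(hsv[...,1]<45)&(hsv[...,2]>140)
    z=W[...,2];near=(abs(W[...,0]-525)<90)&(abs(W[...,1]+40)<110)
    r,m=rectfit(c,wh&near&(abs(z-105)<7),105);print(n,"plate",r)
    cv2.imwrite(f"pics/pm_{n}.png",m)
    near=(abs(W[...,0]-520)<60)&(abs(W[...,1]-271)<85)
    r,m2=rectfit(c,wh&near&(abs(z-8)<7),8);print(n,"foot",r)
    cv2.imwrite(f"pics/fm_{n}.png",m2)
    o=c["color"].copy();o[m>0]=(0,255,0);o[m2>0]=(255,0,255)
    cv2.imwrite(f"pics/ov_{n}.png",o[130:330,110:370])
i=np.hstack([cv2.imread("pics/ov_scene.png"),cv2.imread("pics/ov_side.png")]);cv2.imwrite("pics/ov.png",cv2.resize(i,None,fx=1.5,fy=1.5))
from scipy.spatial.transform import Rotation as R
print(R.from_euler("xyz",d["state"]["eef_rot"]).as_matrix().round(3))
E
```

```text
scene plate ((531.4177856445312, -37.235015869140625), (151.9465789794922, 97.7129898071289), 80.1656265258789)
scene foot ((521.9031372070312, 272.42877197265625), (85.85759735107422, 136.28302001953125), 3.277650833129883)
side plate ((529.061767578125, -39.373443603515625), (150.68490600585938, 94.00175476074219), 79.83133697509766)
side foot ((519.4652099609375, 269.90679931640625), (83.77458953857422, 134.5771484375), 3.287421703338623)
[[-0.     0.36   0.933]
 [-0.001  0.933 -0.36 ]
 [-1.    -0.001 -0.   ]]
```

View pics/ov.png

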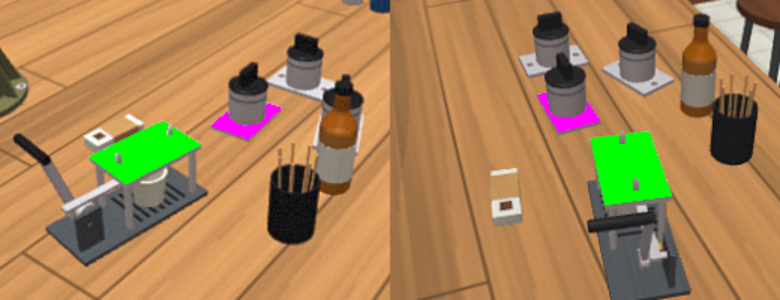

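Emit:
jog_arm(series=[0,0,-0.057,0.016,-0.012,0.004,0.3,0,0,-0.172,0.048,-0.036,0.004,0.3,0,0,-0.309,0.087,-0.065,0.004,0.3,0,0,-0.447,0.126,-0.094,0.004,0.3,0,0,-0.584,0.165,-0.123,0.004,0.3,0,0,-0.721,0.203,-0.152,0.004,0.3,0,0,-0.859,0.242,-0.181,0.004,0.3,0,0,-0.996,0.281,-0.211,0.004,0.3,0,0,-1.088,0.307,-0.23,0.004,0.3,0,0,-1.145,0.3228,-0.242,0.004,0.3,0,0,-1.145,0.3228,-0.242,0.004,0.3,0,0,-1.145,0.3228,-0.242,0.004,0.3], squeeze=25)

```text
clock: 1.65
eef_pos: [519.9, 271.7, 200.1]
eef_rot: [-2.229, 1.571, 2.543]
wrist_force: [-0.1, 0.2, 0.4]
finger_gap: 61.3
```

Run:
```python
from cell import manip
import cv2,pickle
s=manip.read_state();c=manip.camera("wrist")
print(s["joints"].round(3),s["eef_pos"].round(1),s["clock"],s["wrist_force"],s["finger_gap"])
cv2.imwrite("pics/w1.png",c["color"]);pickle.dump((s,c),open("w1.pkl","wb"))
```

```text
[0.419 0.379 1.406 0.    1.357 0.359] [519.9 271.7 200.1] 1.65 [-0.11033281  0.21903273  0.44480439] 61.33713016444949
```

View pics/w1.png

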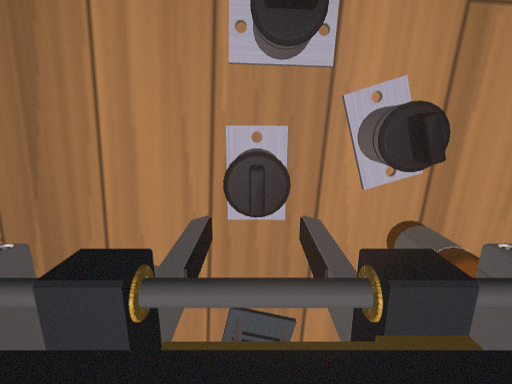

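The wrist view shows the near canister centred (bar at about (257,187)) and aligned with the jaws; descending.

Emit:
jog_arm(series=[0,0,0,0,0,-0.015,0.1,0,0,0,0,0,-0.045,0.1,0,0,0,0,0,-0.07,0.1,0,0,0,0,0,-0.085,0.1,0,0,0,0,0,-0.0925,0.1,0,0,0,0,0,-0.0925,0.1])

```text
clock: 2.45
eef_pos: [520.5, 271.3, 107.5]
eef_rot: [-1.79, 1.571, 2.981]
wrist_force: [0.1, 0.5, 0.5]
finger_gap: 51.4
```

Emit:
jog_arm(series=[0,0,0,0,0,0,-0.3,0,0,0,0,0,0,-0.7,0,0,0,0,0,0,-0.9,0,0,0,0,0,0,-0.9,0,0,0,0,0,0,-0.9,0,0,0,0,0,0,-0.9])

```text
clock: 3.2
eef_pos: [520.7, 271.2, 107.6]
eef_rot: [1.764, 1.57, 0.251]
wrist_force: [2.1, -0.0, 0.3]
finger_gap: 14.5
```

```bash
cat > look.py <<'E'
import sys,pickle
from m import *
from cell import manip
def foot(tag,zc,cx,cy,cams=("scene","side")):
    # foot upper face at height zc
    for n in cams:
        c=manip.camera(n);cv2.imwrite(f"pics/{tag}_{n}.png",c["color"])
        W=cloud(c);hsv=cv2.cvtColor(c["color"],cv2.COLOR_BGR2HSV)
        wh=(hsv[...,1]<45)&(hsv[...,2]>140)
        near=(abs(W[...,0]-cx)<85)&(abs(W[...,1]-cy)<95)
        r,m=rectfit(c,wh&near&(abs(W[...,2]-zc)<7),zc);print(n,r)
        o=c["color"].copy();o[m>0]=(255,0,255);cv2.imwrite(f"pics/{tag}_{n}_o.png",o)
        pickle.dump(c,open(f"{tag}_{n}.pkl","wb"))
    a,b=[cv2.imread(f"pics/{tag}_{n}_o.png") for n in ("scene","side")]
    cv2.imwrite(f"pics/{tag}.png",np.hstack([a[100:330,90:390],b[100:330,120:420]]))
E
python3 - <<'E'
from look import *
s=manip.read_state();print(s["eef_pos"],s["wrist_force"],s["finger_gap"],s["clock"])
foot("g1",8,520,271)
E
```

```text
[520.71826244 271.21136682 107.64933019] [ 2.12429435 -0.03271806  0.31056537] 14.465987707534746 3.2
scene ((521.9199829101562, 273.2484436035156), (85.7246322631836, 138.1800079345703), 3.055748224258423)
side ((519.4168090820312, 269.9454040527344), (83.87786865234375, 134.57418823242188), 3.3625566959381104)
```

View pics/g1.png

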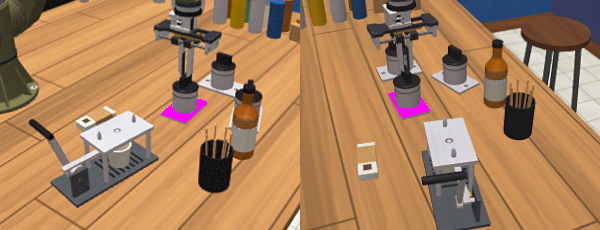

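Emit:
jog_arm(series=[0,0,0,0,0,0.003,-0.9,0,0,0,0,0,0.015,-0.9,0,0,0,0,0,0.045,-0.9,0,0,0,0,0,0.085,-0.9,0,0,0,0,0,0.12,-0.9,0,0,-0.01,0.0005,-0.012,0.142,-0.9,0,0,-0.028,0.001,-0.037,0.15,-0.9,0,0,-0.054,0.002,-0.072,0.15,-0.9,0,0,-0.084,0.0035,-0.112,0.15,-0.9,0,0,-0.117,0.005,-0.157,0.15,-0.9,0,0,-0.15,0.006,-0.2,0.15,-0.9,0,0,-0.18,0.0075,-0.24,0.15,-0.9,0,0,-0.206,0.0085,-0.275,0.15,-0.9,0,0,-0.225,0.009,-0.3,0.15,-0.9,0,0,-0.2318,0.0095,-0.3095,0.145,-0.9,0,0,-0.2318,0.0095,-0.3095,0.14,-0.9,0,0,-0.2318,0.0095,-0.3095,0.14,-0.9], squeeze=40)

```text
clock: 5.42
eef_pos: [529.9, -37.4, 247.1]
eef_rot: [-1.705, 1.57, 2.835]
wrist_force: [-0.1, 0.1, -0.4]
finger_gap: 4.8
```

Run:
```python
from look import *
s=manip.read_state();print(s["eef_pos"],s["wrist_force"],s["finger_gap"],s["clock"])
foot("g2",s["eef_pos"][2]-107.6+8,530,-38)
for n in("scene","side"):
    i=cv2.imread(f"pics/g2_{n}.png");a=(130,100) if n=="scene" else (200,130)
    cv2.imwrite(f"pics/g2{n}z.png",cv2.resize(i[a[1]:a[1]+180,a[0]:a[0]+150],None,fx=3,fy=3,interpolation=cv2.INTER_CUBIC))
cv2.imwrite("pics/g2z.png",cv2.resize(np.hstack([cv2.imread(f"pics/g2{n}z.png") for n in("scene","side")]),(800,480)))
```

```text
[529.87630097 -37.43251332 247.12282234] [-0.09843289  0.13227641 -0.38476176] 4.7728956335909 5.425Traceback (most recent call last):
  File "<stdin>", line 3, in <module>
  File "look.py", line 11, in foot
    r,m=rectfit(c,wh&near&(abs(W[...,2]-zc)<7),zc);print(n,r)
        ~~~~~~~^^^^^^^^^^^^^^^^^^^^^^^^^^^^^^^^^^^
  File "m.py", line 7, in rectfit
    k=max(cs,key=cv2.contourArea)
ValueError: max() iterable argument is empty
```

Run:
```python
from look import *
a,b=[manip.camera(n)["color"] for n in("scene","side")]
cv2.imwrite("pics/l.png",cv2.resize(np.hstack([a[60:330,90:390],b[60:330,120:420]]),(800,360)))
```

```text
(no output)
```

View pics/l.png

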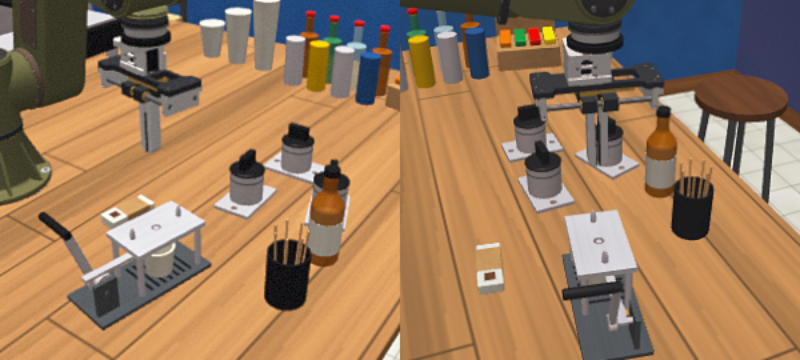

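Run:
```python
from look import *
foot("g3",8,520,271)
a,b=[pickle.load(open(f"g3_{n}.pkl","rb"))["color"] for n in("scene","side")]
cv2.imwrite("pics/g3z.png",np.hstack([cv2.resize(a[150:230,240:340],None,fx=4,fy=4),cv2.resize(b[130:230,190:290],(400,320))]))
for n in("scene","side"):
    W=cloud(pickle.load(open(f"g3_{n}.pkl","rb")))
    m=(abs(W[...,0]-520)<60)&(abs(W[...,1]-271)<60)&(W[...,2]>95)
    q=W[m];print(n,q.min(0),q.max(0),cv2.minAreaRect(q[q[:,2]>114][:,:2].astype(np.float32)))
```

```text
scene ((522.8698120117188, 271.5218505859375), (85.50914764404297, 138.1457061767578), 3.041323184967041)
side ((520.2886962890625, 267.72369384765625), (84.02033996582031, 133.9582977294922), 3.3382813930511475)
scene [513.16931155 246.03970415  95.48212696] [532.06857647 296.0465295  121.11325522] ((521.5473022460938, 271.82904052734375), (16.5045108795166, 48.530006408691406), 0.4296620488166809)
side [511.96870415 243.25927825  95.35381016] [529.1836705  297.00425079 120.41447829] ((520.6280517578125, 270.70257568359375), (16.302949905395508, 52.875789642333984), 2.674323558807373)
```

View pics/g3z.png

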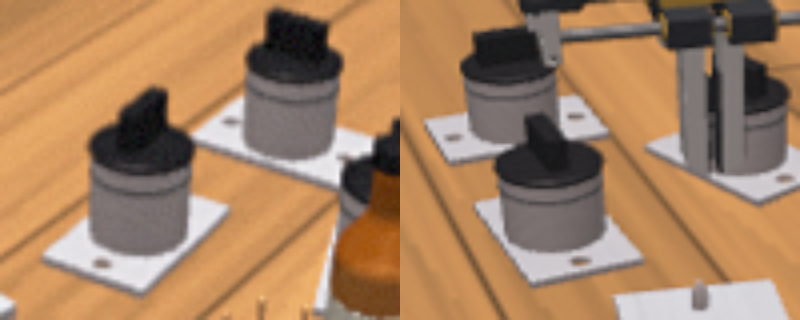

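```bash
python3 -c "
import cv2,numpy as np
a=cv2.imread('pics/g1_scene.png')[90:220,220:350];b=cv2.imread('pics/g1_side.png')[90:220,170:300]
cv2.imwrite('pics/g1z.png',cv2.resize(np.hstack([a,b]),(800,400),interpolation=cv2.INTER_CUBIC))"
```

```text
(no output)
```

View pics/g1z.png

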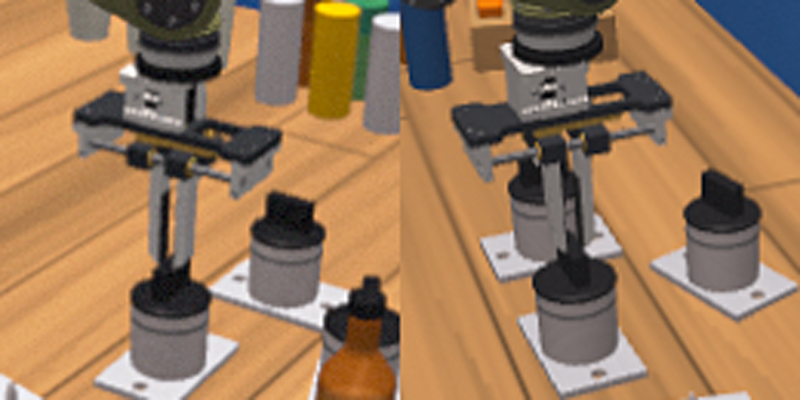

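Emit:
jog_arm(series=[0,0,0.007,0,0.009,0,0.1,0,0,0.026,-0.001,0.035,0,0.1,0,0,0.06,-0.002,0.08,-0.01,0.1,0,0,0.098,-0.0035,0.13,-0.02,0.1,0,0,0.136,-0.005,0.18,-0.03,0.1,0,0,0.173,-0.0065,0.23,-0.04,0.1,0,0,0.207,-0.0075,0.275,-0.05,0.1,0,0,0.226,-0.0083,0.3,-0.05,0.1,0,0,0.2318,-0.0085,0.3075,-0.055,0.1,0,0,0.2318,-0.0085,0.3075,-0.075,0.1,0,0,0.2318,-0.0085,0.3075,-0.105,0.1,0,0,0.2318,-0.0085,0.3075,-0.13,0.1,0,0,0.2318,-0.0085,0.3075,-0.142,0.1,0,0,0.2318,-0.0085,0.3075,-0.142,0.1,0,0,0.2318,-0.0085,0.3075,-0.142,-0.3,0,0,0.2318,-0.0085,0.3075,-0.142,-0.4,0,0,0.2318,-0.0085,0.3075,-0.142,-0.4], squeeze=50)

```text
clock: 7.8
eef_pos: [521.7, 269.3, 106.0]
eef_rot: [1.887, 1.57, 0.375]
wrist_force: [0.7, 0.3, -0.4]
finger_gap: 28.7
```

Emit:
jog_arm(series=[0,0,0,0,0,0,-1,0,0,0,0,0,0,-1,0,0,0,0,0,0,-1,0,0,0,0,0,0,-1])

```text
clock: 8.3
eef_pos: [521.7, 269.3, 105.6]
eef_rot: [1.916, 1.57, 0.404]
wrist_force: [1.0, -0.2, 0.7]
finger_gap: 14.2
```

Emit:
jog_arm(series=[0,0,0,0,0,0,-1,0,0,0,0,0,0,-1,0,0,0,0,0,0,-1,0,0,0,0,0,0,-1])

```text
clock: 8.8
eef_pos: [521.6, 269.2, 105.6]
eef_rot: [2.001, 1.571, 0.488]
wrist_force: [1.4, -0.3, 1.6]
finger_gap: 14.8
```

Run:
```python
from look import *
s=manip.read_state();print(s["eef_pos"],s["wrist_force"],s["moment"],s["finger_gap"],s["clock"])
foot("g4",8,520,271)
cv2.imwrite("pics/g4w.png",manip.camera("wrist")["color"])
a,b=[pickle.load(open(f"g4_{n}.pkl","rb"))["color"] for n in("scene","side")]
cv2.imwrite("pics/g4z.png",np.hstack([cv2.resize(a[130:230,240:340],None,fx=4,fy=4),cv2.resize(b[110:210,180:280],None,fx=4,fy=4)]))
```

```text
[521.6357824  269.22836593 105.61776054] [ 1.40991898 -0.29003111  1.60067918] [-0.03441608 -0.26016689  0.01311071] 14.831928259200808 8.8
scene ((522.7763061523438, 271.5503845214844), (85.42423248291016, 138.1989288330078), 3.1632730960845947)
side ((520.2890014648438, 267.7340393066406), (84.01870727539062, 133.9578399658203), 3.353423833847046)
```

View pics/g4z.png

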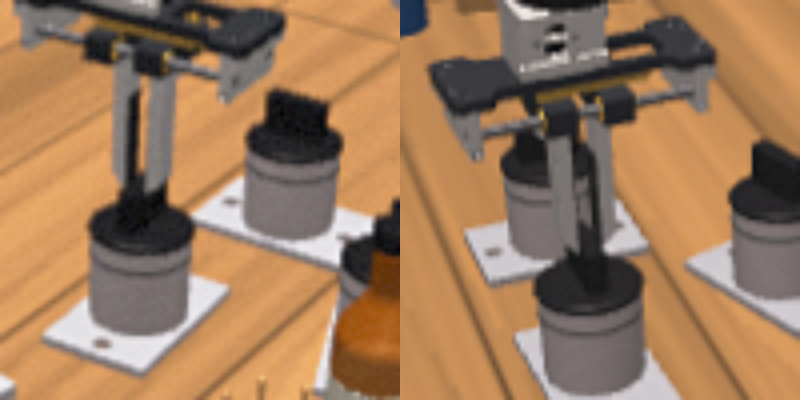

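View pics/g4w.png

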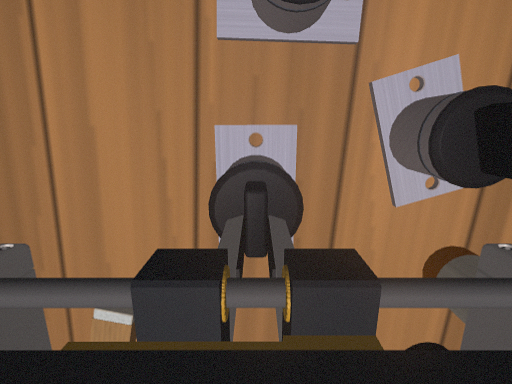

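Emit:
jog_arm(series=[0,0,0,0,0,0.001,-1,0,0,0,0,0,0.003,-1,0,0,0,0,0,0.006,-1,0,0,0,0,0,0.01,-1,0,0,0,0,0,0.012,-1], squeeze=60)

```text
clock: 9.57
eef_pos: [521.6, 269.3, 117.9]
eef_rot: [2.0, 1.57, 0.488]
wrist_force: [0.5, -0.6, -3.3]
finger_gap: 14.1
```

Run:
```python
from look import *
s=manip.read_state();print(s["eef_pos"],s["wrist_force"],s["moment"],s["finger_gap"],s["clock"])
cv2.imwrite("pics/g5w.png",manip.camera("wrist")["color"])
a,b=[manip.camera(n)["color"] for n in("scene","side")]
cv2.imwrite("pics/g5z.png",np.hstack([cv2.resize(a[130:230,240:340],None,fx=4,fy=4),cv2.resize(b[110:210,180:280],None,fx=4,fy=4)]))
```

```text
[521.63837033 269.25936182 117.932652  ] [ 0.54506757 -0.5686467  -3.30039005] [-0.07294429  0.08173644 -0.01714842] 14.057700839809238 9.575
```

View pics/g5z.png

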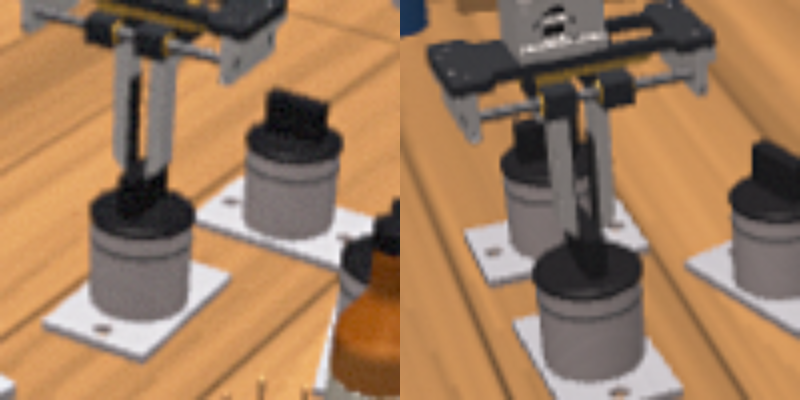

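View pics/g5w.png

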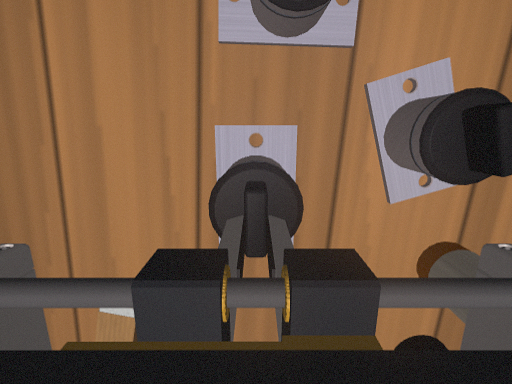

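Emit:
jog_arm(series=[0,0,0,0,0,0.004,-1,0,0,0,0,0,0.012,-1,0,0,0,0,0,0.024,-1,0,0,0,0,0,0.04,-1,0,0,0,0,0,0.057,-1,0,0,0,0,0,0.074,-1,0,0,0,0,0,0.091,-1,0,0,0,0,0,0.106,-1,0,0,0,0,0,0.118,-1,0,0,0,0,0,0.126,-1,0,0,0,0,0,0.13,-1,0,0,0,0,0,0.13,-1])

```text
clock: 11.22
eef_pos: [521.6, 269.2, 247.5]
eef_rot: [-1.332, 1.571, -2.845]
wrist_force: [0.9, -0.8, -3.3]
finger_gap: 14.5
```

Run:
```python
from look import *
s=manip.read_state();print(s["eef_pos"],s["wrist_force"],s["moment"],s["finger_gap"],s["clock"])
foot("g6",s["eef_pos"][2]-105.6+8,521.6,269.3)
cv2.imwrite("pics/g6w.png",manip.camera("wrist")["color"])
```

```text
[521.55183044 269.20866899 247.45872254] [ 0.88911453 -0.76369374 -3.33315662] [-0.07330557  0.03564057  0.04777804] 14.477786399536663 11.225
scene ((522.8587646484375, 269.5416564941406), (86.16637420654297, 137.68699645996094), 3.3075718879699707)
side ((520.0441284179688, 267.39251708984375), (83.94400787353516, 134.68309020996094), 3.44743275642395)
```

View pics/g6.png

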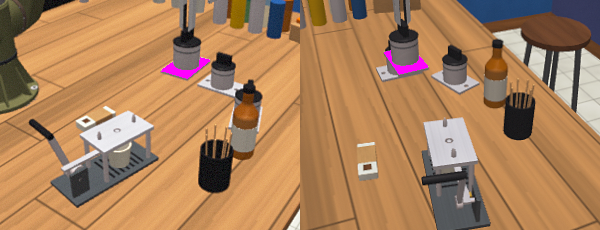

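Emit:
jog_arm(series=[0,0,-0.004,0,-0.005,0,-1,0,0,-0.014,0.0005,-0.018,0,-1,0,0,-0.029,0.001,-0.038,0,-1,0,0,-0.048,0.002,-0.063,0,-1,0,0,-0.068,0.0025,-0.09,0,-1,0,0,-0.089,0.0035,-0.117,0,-1,0,0,-0.11,0.004,-0.144,0,-1,0,0,-0.13,0.005,-0.171,0,-1,0,0,-0.151,0.0055,-0.198,0,-1,0,0,-0.171,0.0065,-0.225,0,-1,0,0,-0.19,0.007,-0.25,0,-1,0,0,-0.206,0.0077,-0.271,0,-1,0,0,-0.22,0.0083,-0.289,0,-1,0,0,-0.229,0.0086,-0.301,0,-1,0,0,-0.2333,0.0088,-0.3068,0,-1,0,0,-0.2333,0.0088,-0.3068,0,-1,0,0,-0.2333,0.0088,-0.3068,0,-1])

```text
clock: 13.5
eef_pos: [530.4, -37.1, 247.5]
eef_rot: [-2.852, 1.571, 1.686]
wrist_force: [-0.1, -0.2, -3.7]
finger_gap: 14.4
```

Run:
```python
from look import *
s=manip.read_state();print(s["eef_pos"],s["wrist_force"],s["moment"],s["finger_gap"],s["clock"])
foot("g7",s["eef_pos"][2]-105.6+8,530,-38)
a,b=[pickle.load(open(f"g7_{n}.pkl","rb"))["color"] for n in("scene","side")]
cv2.imwrite("pics/g7z.png",np.hstack([cv2.resize(a[140:300,140:270],(400,492)),cv2.resize(b[140:300,210:340],(400,492))]))
```

```text
[530.36538886 -37.13243839 247.53515861] [-0.0791651  -0.2080199  -3.65836059] [-0.03924838  0.08529146 -0.01427214] 14.415350965412639 13.5
scene ((532.3881225585938, -37.82530975341797), (140.16087341308594, 90.33294677734375), 82.61898803710938)
side ((528.7073974609375, -41.09785461425781), (140.4551239013672, 84.19637298583984), 79.98251342773438)
```

View pics/g7.png

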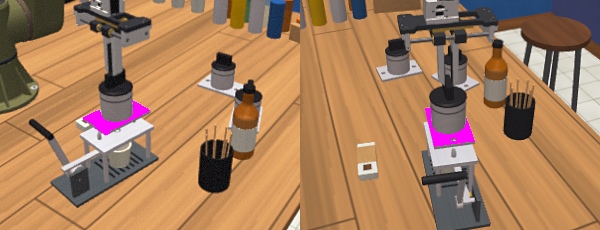

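View pics/g7z.png

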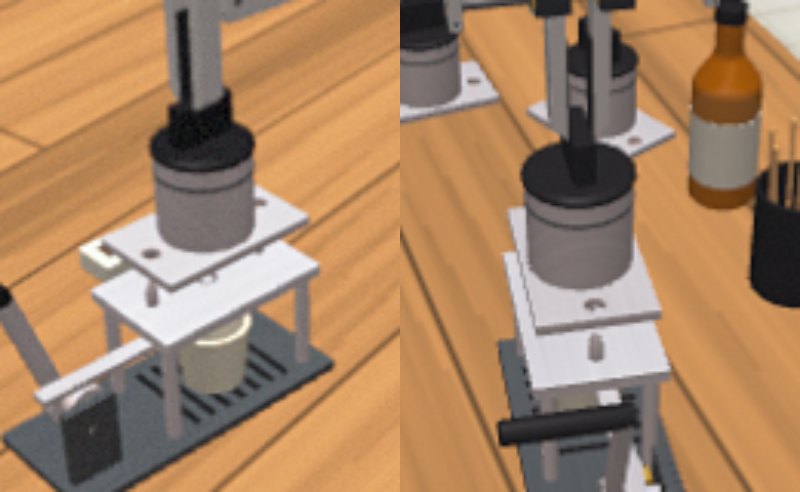

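Run:
```python
from look import *
zt=247.5-105.6+8
d=pickle.load(open("d0.pkl","rb"))
for n,hp in(("scene",(189.1,222.5)),("side",(274,238.8))):
    c=pickle.load(open(f"g7_{n}.pkl","rb"));W=cloud(c)
    hsv=cv2.cvtColor(c["color"],cv2.COLOR_BGR2HSV)
    wh=(hsv[...,1]<45)&(hsv[...,2]>140)
    near=(abs(W[...,0]-530)<85)&(abs(W[...,1]+38)<95)
    m=(wh&near&(W[...,2]>zt-3.5)&(W[...,2]<zt+7)).astype(np.uint8)*255
    m=cv2.morphologyEx(m,cv2.MORPH_OPEN,np.ones((2,2)))
    r,_=rectfit(c,m>0,zt);print(n,r)
    o=c["color"].copy();o[_>0]=(255,0,255)
    cv2.imwrite(f"pics/g7o_{n}.png",cv2.resize(o[140:300,140+70*(n=="side"):270+70*(n=="side")],(400,492)))
    # hole: darkest blob near hp
    x,y=int(hp[0]),int(hp[1]);g=cv2.cvtColor(c["color"],cv2.COLOR_BGR2GRAY)[y-8:y+9,x-9:x+10]
    w=np.clip(np.percentile(g,75)-20-g.astype(float),0,None);w[:]=w*(cv2.circle(np.zeros_like(g),(9,8),7,1,-1))
    yy,xx=np.mgrid[0:17,0:19];u=x-9+(w*xx).sum()/w.sum();v=y-8+(w*yy).sum()/w.sum()
    print(" hole px",u,v,ray(c,[(u,v)],zt-1)[0])
    print(g.astype(int))
cv2.imwrite("pics/g7o.png",np.hstack([cv2.imread(f"pics/g7o_{n}.png") for n in("scene","side")]))
```

```text
scene ((536.6084594726562, -36.74241638183594), (134.74227905273438, 85.50820922851562), 79.6423568725586)
 hole px 188.52564102564102 222.8608597285068 [523.51378144 -86.89301624 148.9       ]
[[220 227 227 228 226 228 227 227 227 230 214 153 115 115 120 118 112 114
  113]
 [227 228 227 227 226 226 225 226 226 228 230 173 112 112 118 118 119 111
  123]
 [227 226 226 226 227 227 227 227 228 227 232 198 138 114 112 116 119 115
  116]
 [227 228 228 226 228 227 226 225 226 226 228 228 177 122 112 111 117 118
  113]
 [229 228 227 226 227 225 226 227 227 229 229 231 208 163 115 113 111 111
  114]
 [227 229 226 225 226 226 228 228 229 229 230 232 228 224 174 130 111 111
  112]
 [230 229 227 229 227 229 228 223 210 208 216 229 232 230 224 200 157 132
  113]
 [231 230 227 227 226 223 189 157 137 134 146 168 219 230 230 227 222 212
  199]
 [193 227 230 233 227 210 150 105 103  95 102 133 197 225 224 226 229 229
  229]
 [129 168 215 229 231 219 175 118  98 100 127 166 210 226 227 226 226 229
  231]
 [116 122 153 191 225 232 228 217 198 199 214 223 224 228 226 229 227 229
  227]
 [119 115 117 1
[... 1337 characters left out ...]
 107 110 111 122 164 196 204 205 206 206 207
  207]
 [205 204 206 207 184 102  96 118 149 128 102 130 197 202 204 205 205 208
  207]
 [206 204 205 208 200 165 145 117 173 209 200 189 202 203 203 206 205 207
  207]
 [205 204 205 208 208 201 192 177 205 212 211 205 206 203 204 207 209 210
  212]
 [206 205 205 207 208 206 203 205 210 210 211 211 210 207 203 190 187 171
  168]
 [206 208 208 211 213 209 209 205 186 171 171 167 148 133 130 123 125 121
  119]
 [209 188 170 171 169 150 131 131 125 119 119 118 113 108 107 105 104 106
  106]
 [134 124 119 118 118 113 110 107 106 108 107 106 105 105 111 131 135 155
  162]
 [108 110 106 107 105 105 105 111 136 154 155 162 190 212 213 214 211 215
  215]]
```

View pics/g7o.png

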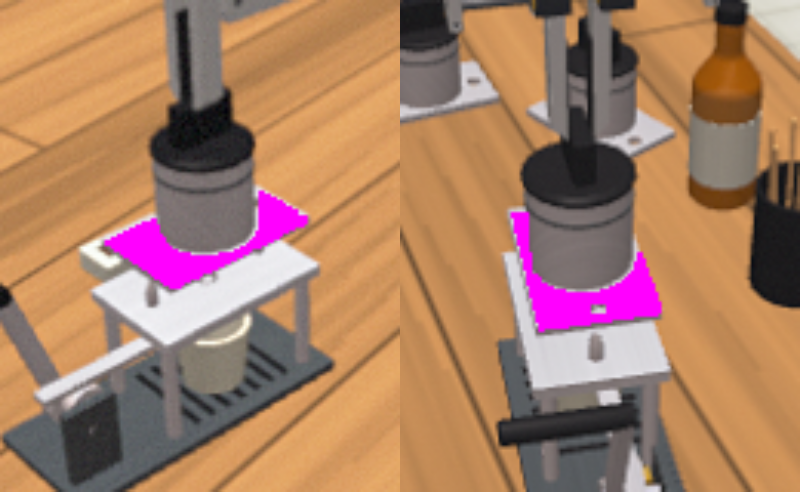

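```bash
cat > ff.py <<'E'
from m import *
def fit(c,seed,zt,name,thr=165):
    g=cv2.resize(c["color"],None,fx=4,fy=4,interpolation=cv2.INTER_CUBIC)
    hsv=cv2.cvtColor(g,cv2.COLOR_BGR2HSV)
    wh=((hsv[...,1]<50)&(hsv[...,2]>thr)).astype(np.uint8)
    N,L=cv2.connectedComponents(wh,connectivity=4)
    sx,sy=int(seed[0]*4+1.5),int(seed[1]*4+1.5)
    m=(L==L[sy,sx]).astype(np.uint8)
    k=max(cv2.findContours(m,cv2.RETR_EXTERNAL,cv2.CHAIN_APPROX_NONE)[0],key=cv2.contourArea)
    h=(cv2.convexHull(k).reshape(-1,2)+0.5)/4-0.5
    P=ray(c,h,zt)[:,:2].astype(np.float32)
    o=g.copy();o[m>0]=(255,0,255)
    x,y=int(sx),int(sy);cv2.imwrite(name,o[max(0,y-300):y+280,max(0,x-200):x+380])
    return cv2.minAreaRect(P)
E
python3 - <<'E'
from ff import *
import pickle
zt=149.9
d=pickle.load(open("d0.pkl","rb"))
for n,s,sp,sf in(("scene",(182,219),(207,235),None),("side",(262,240),(262,240),None)):
    c=pickle.load(open(f"g7_{n}.pkl","rb"))
    print(n,"foot",fit(c,s,zt,f"pics/ff_{n}.png"))
    print(n,"plate",fit(d[n],(200,232) if n=="scene" else (265,255),105,f"pics/fp_{n}.png"))
cv2.imwrite("pics/ff.png",cv2.resize(np.hstack([cv2.resize(cv2.imread(f"pics/ff_{n}.png"),(580,580)) for n in("scene","side")]),(800,400)))
E
```

```text
scene foot ((529.3992919921875, -45.343788146972656), (157.83837890625, 85.53717041015625), 79.82566833496094)
scene plate ((530.7740478515625, -36.58771514892578), (152.60281372070312, 98.40992736816406), 80.33308410644531)
side foot ((519.2072143554688, -63.99992370605469), (190.49546813964844, 95.28043365478516), 79.99114227294922)
side plate ((529.27294921875, -39.314208984375), (150.56884765625, 94.85645294189453), 80.0334243774414)
```

View pics/ff.png

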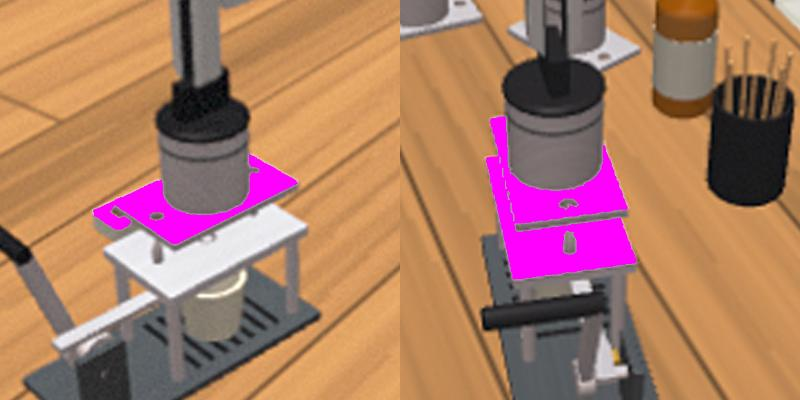

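```bash
cat > ff.py <<'E'
from m import *
def fit(c,seed,zt,name,thr=165,tol=15):
    g=cv2.resize(c["color"],None,fx=4,fy=4,interpolation=cv2.INTER_CUBIC)
    z=np.nan_to_num(cloud(c)[...,2]).astype(np.float32)
    Z=cv2.resize(z,None,fx=4,fy=4,interpolation=cv2.INTER_LINEAR)
    hsv=cv2.cvtColor(g,cv2.COLOR_BGR2HSV)
    wh=((hsv[...,1]<50)&(hsv[...,2]>thr)&(abs(Z-zt)<tol)).astype(np.uint8)
    N,L=cv2.connectedComponents(wh,connectivity=4)
    sx,sy=int(seed[0]*4+1.5),int(seed[1]*4+1.5)
    m=(L==L[sy,sx]).astype(np.uint8)
    k=max(cv2.findContours(m,cv2.RETR_EXTERNAL,cv2.CHAIN_APPROX_NONE)[0],key=cv2.contourArea)
    h=(cv2.convexHull(k).reshape(-1,2)+0.5)/4-0.5
    P=ray(c,h,zt)[:,:2].astype(np.float32)
    o=g.copy();o[m>0]=(255,0,255)
    x,y=int(sx),int(sy);cv2.imwrite(name,o[max(0,y-300):y+280,max(0,x-200):x+380])
    return cv2.minAreaRect(P)
E
python3 - <<'E'
from ff import *
import pickle
zt=149.9
d=pickle.load(open("d0.pkl","rb"))
for n,s,sp,sf in(("scene",(182,219),(207,235),None),("side",(262,240),(262,240),None)):
    c=pickle.load(open(f"g7_{n}.pkl","rb"))
    for t in(10,20):print(n,"foot",fit(c,s,zt,f"pics/ff_{n}.png",tol=t))
    print(n,"plate",fit(d[n],(200,232) if n=="scene" else (265,255),105,f"pics/fp_{n}.png"))
    print(n,"plate",fit(d[n],(200,232) if n=="scene" else (265,255),105,f"pics/fp_{n}.png",thr=185))
    s=(258,207) if n=="scene" else (215,197)
    print(n,"foot0",fit(d[n],s,8,f"pics/f0_{n}.png"))
cv2.imwrite("pics/ff.png",cv2.resize(np.hstack([cv2.resize(cv2.imread(f"pics/f{k}_{n}.png"),(580,580)) for n in("scene","side") for k in "fp"]),(800,200)))
E
```

```text
scene foot ((531.5770874023438, -34.790489196777344), (135.28030395507812, 84.9747543334961), 79.82743072509766)
scene foot ((531.2806396484375, -35.401580810546875), (137.21080017089844, 85.34255981445312), 79.82743072509766)
scene plate ((530.93115234375, -36.8232421875), (151.6219024658203, 96.63268280029297), 79.75619506835938)
scene plate ((531.0826416015625, -36.498680114746094), (150.9211883544922, 95.32398223876953), 79.9264907836914)
scene foot0 ((521.2327880859375, 273.8883972167969), (85.5599365234375, 136.81719970703125), 2.888667583465576)
side foot ((529.4803466796875, -36.98143768310547), (133.64561462402344, 83.45535278320312), 80.17221069335938)
side foot ((529.1106567382812, -36.90277099609375), (133.72657775878906, 84.76388549804688), 80.03250122070312)
side plate ((529.4967041015625, -39.33075714111328), (150.3083953857422, 93.98719787597656), 79.82685852050781)
side plate ((529.8167724609375, -39.175384521484375), (149.8330841064453, 93.64833068847656), 79.63445281982422)
side foot0 ((497.137451171875, 2521.03564453125), (5188.716796875, 7003.83447265625), 60.23069763183594)
```

View pics/ff.png

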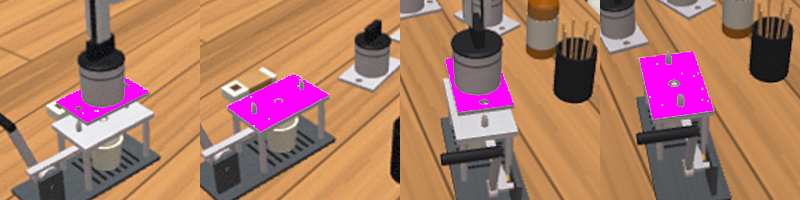

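Emit:
jog_arm(series=[0,0,0,0,-0.001,-0.004,-1,0,0,0,0,-0.0017,-0.009,-1,0,0,0,0,-0.0017,-0.011,-1,0,0,0,0,-0.0017,-0.011,-1,0,0,0,0,-0.0017,-0.011,-1])

```text
clock: 14.22
eef_pos: [530.4, -39.3, 236.7]
eef_rot: [1.602, 1.571, -0.144]
wrist_force: [0.1, 0.2, -3.0]
finger_gap: 14.2
```

Run:
```python
from ff import *
from cell import manip
import pickle
s=manip.read_state();print(s["eef_pos"],s["wrist_force"],s["finger_gap"],s["clock"])
zt=s["eef_pos"][2]-105.6+8
for n,sd in(("scene",(182,222)),("side",(262,245))):
    c=manip.camera(n);pickle.dump(c,open(f"g8_{n}.pkl","wb"))
    for t in(10,15):print(n,"foot",fit(c,sd,zt,f"pics/g8_{n}.png",tol=t))
cv2.imwrite("pics/g8.png",cv2.resize(np.hstack([cv2.resize(cv2.imread(f"pics/g8_{n}.png"),(580,580)) for n in("scene","side")]),(800,400)))
```

```text
[530.41775157 -39.27813283 236.67068386] [ 0.10505122  0.23999931 -3.03729665] 14.22616640730324 14.225
scene foot ((531.6952514648438, -36.74816131591797), (134.3863983154297, 84.62517547607422), 80.13861846923828)
scene foot ((531.4922485351562, -36.71287536621094), (134.3863983154297, 85.03722381591797), 80.13861846923828)
side foot ((529.4026489257812, -39.98219299316406), (132.11898803710938, 84.18865966796875), 79.87590026855469)
side foot ((529.103271484375, -39.89031982421875), (132.16055297851562, 84.63726806640625), 79.96209716796875)
```

View pics/g8.png

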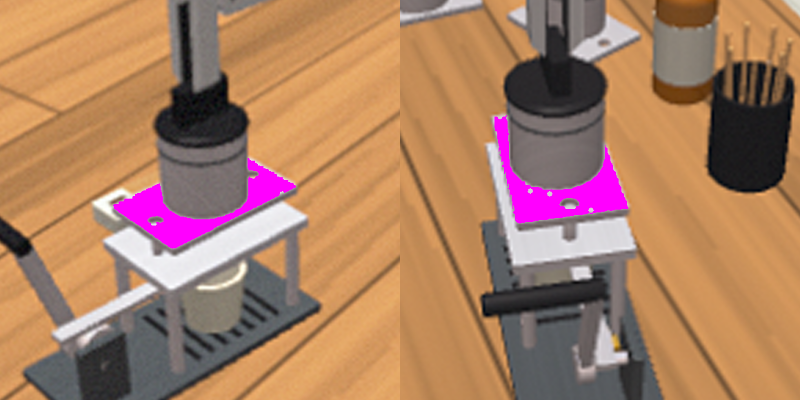

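Emit:
jog_arm(series=[0,0,0,0,0,-0.003,-1,0,0,0,0,0,-0.007,-1,0,0,0,0,0,-0.011,-1,0,0,0,0,0,-0.015,-1,0,0,0,0,0,-0.018,-1,0,0,0,0,0,-0.021,-1,0,0,0,0,0,-0.0235,-1,0,0,0,0,0,-0.0245,-1])

```text
clock: 15.32
eef_pos: [530.3, -39.3, 211.9]
eef_rot: [-1.306, 1.571, -3.052]
wrist_force: [-0.1, -0.7, -3.2]
finger_gap: 13.9
```

Emit:
jog_arm(series=[0,0,0,0,0,-0.0005,-1,0,0,0,0,0,-0.001,-1,0,0,0,0,0,-0.0012,-1,0,0,0,0,0,-0.0012,-1])

```text
clock: 15.82
eef_pos: [530.4, -39.3, 210.9]
eef_rot: [1.346, 1.571, -0.4]
wrist_force: [0.7, -0.1, -2.5]
finger_gap: 14.1
```

Emit:
jog_arm(series=[0,0,0,0,0,-0.0004,-1,0,0,0,0,0,-0.0008,-1,0,0,0,0,0,-0.0008,-1])

```text
clock: 16.2
eef_pos: [530.5, -39.4, 210.5]
eef_rot: [1.465, 1.57, -0.281]
wrist_force: [-1.4, -0.9, 4.1]
finger_gap: 14.2
```

Run:
```python
from cell import manip
import cv2,numpy as np
s=manip.read_state();print(s["eef_pos"],s["wrist_force"],s["moment"],s["clock"])
a,b=[manip.camera(n)["color"] for n in("scene","side")]
cv2.imwrite("pics/p1.png",np.hstack([cv2.resize(a[150:280,140:270],(400,400)),cv2.resize(b[170:300,210:340],(400,400))]))
```

```text
[530.48087345 -39.37178741 210.5357999 ] [-1.39023704 -0.88334283  4.143829  ] [-0.13668291  0.41102324  0.00160618] 16.2
```

View pics/p1.png

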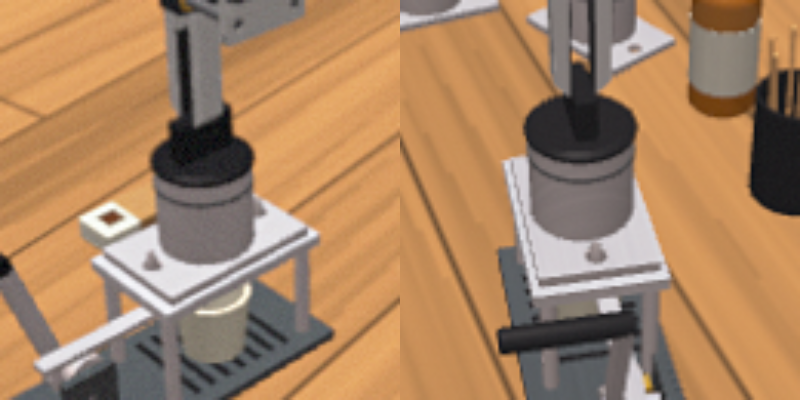

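Emit:
jog_arm(series=[0,0,0,0,0,0,-0.8,0,0,0,0,0,0,-0.6,0,0,0,0,0,0,-0.4,0,0,0,0,0,0,-0.3,0,0,0,0,0,0.003,-0.3,0,0,0,0,0,0.012,-0.3,0,0,0,0,0,0.03,-0.3,0,0,0,0,0,0.06,-0.2,0,0,0,0,0,0.085,0,0,0,0,0,0,0.1,0.2,0,0,0,0,0,0.1,0.2])

```text
clock: 17.68
eef_pos: [530.6, -39.3, 310.8]
eef_rot: [1.607, 1.569, -0.139]
wrist_force: [0.9, -0.3, -0.4]
finger_gap: 56.0
```

Run:
```python
from ff import *
from cell import manip
import pickle
s=manip.read_state();print(s["joints"].round(3),s["eef_pos"],s["wrist_force"],s["finger_gap"],s["clock"])
for n,sd in(("scene",(182,228)),("side",(262,257))):
    c=manip.camera(n);pickle.dump(c,open(f"g9_{n}.pkl","wb"));cv2.imwrite(f"pics/g9c_{n}.png",c["color"])
    print(n,"foot",fit(c,sd,113,f"pics/g9_{n}.png",tol=6))
    W=cloud(c);col=c["color"].max(-1)
    m=(col<70)&(abs(W[...,0]-450)<70)&(abs(W[...,1]+200)<60)&(W[...,2]>130)&(W[...,2]<195)
    q=W[m];print(len(q),q.mean(0),q.min(0),q.max(0)); r=cv2.fitLine(q.astype(np.float32),cv2.DIST_L2,0,.01,.01).ravel();print(r)
a,b=[cv2.imread(f"pics/g9c_{n}.png") for n in("scene","side")]
cv2.imwrite("pics/g9.png",np.hstack([cv2.resize(a[140:300,100:260],(400,400)),cv2.resize(b[170:330,200:360],(400,400))]))
```

```text
[-0.143  0.198  1.385  0.     1.557  0.033] [530.57401898 -39.31584744 310.78059813] [ 0.92950665 -0.25389423 -0.39637155] 55.9667305977442 17.675
scene foot ((531.54931640625, -36.4056396484375), (134.34278869628906, 85.27051544189453), 80.12680053710938)
178 [ 468.75677921 -203.85935143  173.61023416] [ 423.7747674  -214.91638985  162.83410317] [ 502.82777608 -191.47595929  178.85777199]
[ 9.8766321e-01 -1.5509047e-01 -2.1639092e-02  4.6875671e+02
 -2.0385936e+02  1.7361021e+02]
side foot ((529.2510986328125, -40.83544158935547), (134.35781860351562, 87.5028305053711), 79.40225982666016)
387 [ 458.89751195 -205.16510233  172.2260362 ] [ 419.46298791 -217.45982403  163.25667478] [ 499.93801974 -191.44068911  178.30651542]
[ 9.8465115e-01 -1.7448512e-01 -4.1336995e-03  4.5889740e+02
 -2.0516513e+02  1.7222606e+02]
```

View pics/g9.png

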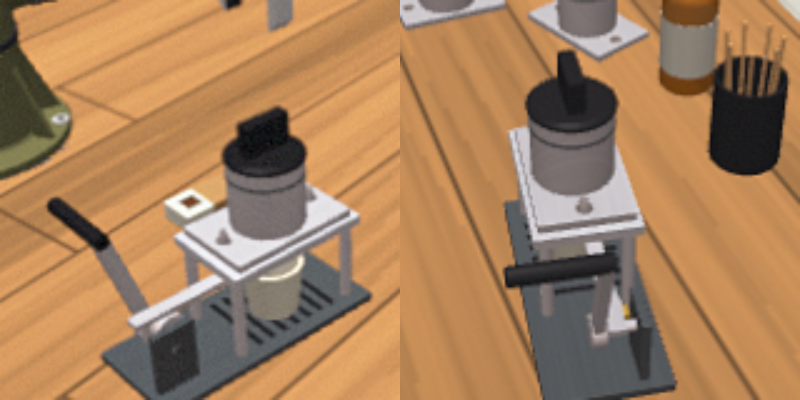

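Emit:
jog_arm(series=[0,0,-0.06,-0.003,-0.006,0,0.2,0,0,-0.2,-0.01,-0.02,0,0.2,0,0,-0.36,-0.018,-0.037,0,0.2,0,0,-0.53,-0.027,-0.054,0,0.2,0,0,-0.7,-0.035,-0.072,0,0.2,0,0,-0.87,-0.044,-0.089,0,0.2,0,0,-1.04,-0.053,-0.106,0,0.2,0,0,-1.21,-0.061,-0.124,-0.01,0.2,0,0,-1.37,-0.069,-0.14,-0.03,0.2,0,0,-1.5,-0.076,-0.153,-0.055,0.2,0,0,-1.571,-0.0794,-0.1607,-0.08,0.2,0,0,-1.571,-0.0794,-0.1607,-0.08,0.2,0,0,-1.571,-0.0794,-0.1607,-0.08,0.2], squeeze=30)

```text
clock: 19.4
eef_pos: [451.3, -199.8, 230.7]
eef_rot: [3.071, 1.57, -0.244]
wrist_force: [0.4, 0.1, 0.5]
finger_gap: 56.4
```

Run:
```python
from cell import manip
import cv2,numpy as np
s=manip.read_state();print(s["joints"].round(3),s["eef_pos"],s["wrist_force"],s["clock"],s["finger_gap"])
a,b,w=[manip.camera(n)["color"] for n in("scene","side","wrist")]
cv2.imwrite("pics/v1w.png",w)
cv2.imwrite("pics/v1.png",np.hstack([cv2.resize(a[100:300,60:260],(400,400)),cv2.resize(b[120:320,170:370],(400,400))]))
```

```text
[-0.491  0.147  1.627  0.     1.368  1.253] [ 451.2514609  -199.80277089  230.66057244] [0.3512813  0.09625499 0.51004403] 19.4 56.42792570118377
```

View pics/v1.png

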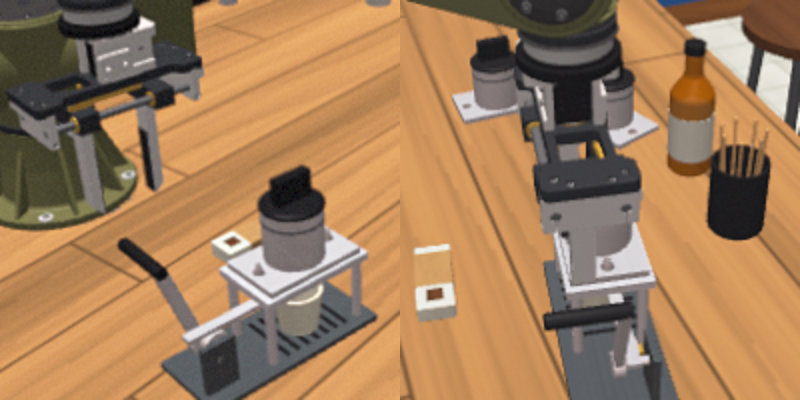

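View pics/v1w.png

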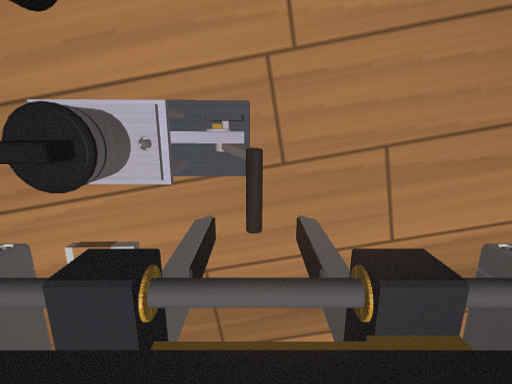

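Emit:
jog_arm(series=[0,0,0,0,0,-0.01,0.2,0,0,0,0,0,-0.03,0,0,0,0,0,0,-0.05,-0.2,0,0,0,0,0,-0.06,-0.4,0,0,0,0,0,-0.06,-0.7,0,0,0,0,0,-0.06,-1,0,0,0,0,0,-0.06,-1,0,0,0,0,0,-0.06,-1,0,0,0,0,0,-0.06,-1,0,0,0,0,0,-0.06,-1,0,0,0,0,0,-0.06,-1])

```text
clock: 20.92
eef_pos: [451.0, -200.0, 170.0]
eef_rot: [1.504, 1.571, -1.813]
wrist_force: [0.1, -0.9, -0.9]
finger_gap: 0.5
```

Run:
```python
from cell import manip
import cv2,numpy as np
s=manip.read_state();print(s["joints"].round(3),s["eef_pos"],s["wrist_force"],s["clock"],s["finger_gap"])
a,b,w=[manip.camera(n)["color"] for n in("scene","side","wrist")]
cv2.imwrite("pics/v2w.png",w)
cv2.imwrite("pics/v2.png",np.hstack([cv2.resize(a[100:300,60:260],(400,400)),cv2.resize(b[120:320,170:370],(400,400))]))
# arc from q=0
psi=-0.1745;c,sn=np.cos(psi),np.sin(psi)
def P(q):
    y=-135-120*np.cos(1.25-q);z=55+120*np.sin(1.25-q);x=-50
    return np.array([c*x-sn*y,sn*x+c*y,z])
for q in np.linspace(0,1.25,13):print(round(q,3),(P(q)-P(0)).round(1))
```

```text
[-0.492  0.198  1.711 -0.     1.233  1.255] [ 450.95292383 -200.00405183  170.04759897] [ 0.13299803 -0.94097736 -0.86764257] 20.925 0.46647385181679646
0.0 [0. 0. 0.]
0.104 [ -2.  -11.5  -4.6]
0.208 [ -3.9 -22.4 -10.3]
0.312 [ -5.8 -32.7 -17.1]
0.417 [ -7.4 -42.2 -25.1]
0.521 [ -9.  -50.9 -33.9]
0.625 [-10.3 -58.6 -43.7]
0.729 [-11.5 -65.2 -54.2]
0.833 [-12.5 -70.8 -65.3]
0.938 [-13.3 -75.2 -77. ]
1.042 [-13.8 -78.4 -89.1]
1.146 [ -14.2  -80.3 -101.4]
1.25 [ -14.3  -80.9 -113.9]
```

View pics/v2.png

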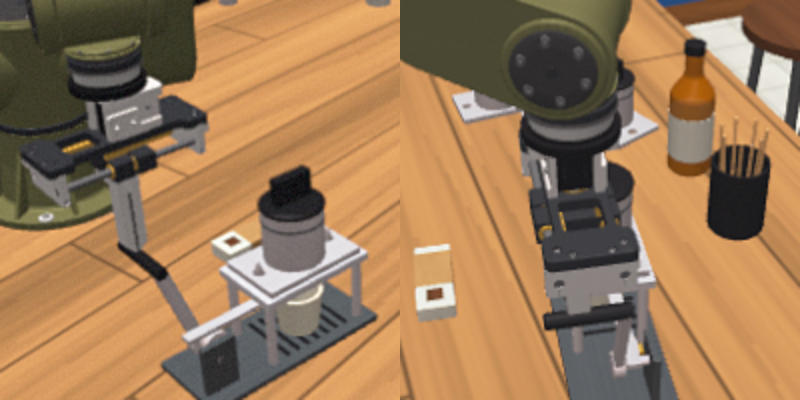

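View pics/v2w.png

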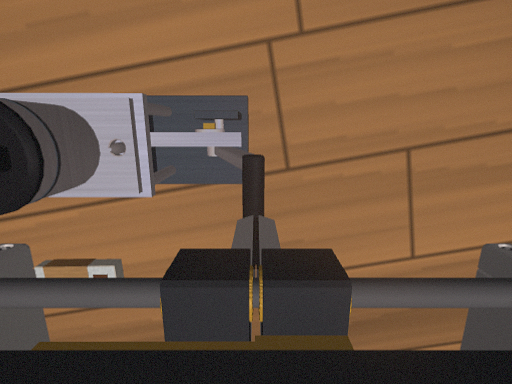

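Run:
```python
from m import *
from cell import manip
s=manip.read_state();print(s["eef_pos"])
for n in("scene","side"):
    c=manip.camera(n);W=cloud(c)
    m=(abs(W[...,0]-451)<70)&(abs(W[...,1]+200)<45)&(W[...,2]>120)&(W[...,2]<240)
    v,u=np.where(m)
    col=c["color"].max(-1)
    for lo in range(150,215,5):
        k=m&(W[...,2]>=lo)&(W[...,2]<lo+5)
        if k.sum():
            q=W[k];print(n,lo,k.sum(),"x",q[:,0].min().round(),q[:,0].max().round(),"y",q[:,1].min().round(),q[:,1].max().round(),"bright",np.median(col[k]))
    x0,y0=u.min()-12,v.min()-12
    cv2.imwrite(f"pics/t_{n}.png",cv2.resize(c["color"][y0:y0+75,x0:x0+75],(400,400),interpolation=cv2.INTER_CUBIC))
    print(proj(c,[[451,-200,170],[451,-200,151]]),x0,y0)
cv2.imwrite("pics/t.png",np.hstack([cv2.imread(f"pics/t_{n}.png") for n in("scene","side")]))
```

```text
[ 450.94304545 -199.99509677  170.02934258]
scene 150 16 x 493.0 503.0 y -209.0 -192.0 bright 120.0
scene 155 13 x 492.0 503.0 y -210.0 -193.0 bright 121.0
scene 160 17 x 490.0 502.0 y -213.0 -197.0 bright 92.0
scene 165 40 x 425.0 501.0 y -213.0 -199.0 bright 43.5
scene 170 76 x 424.0 502.0 y -215.0 -194.0 bright 34.0
scene 175 49 x 428.0 500.0 y -212.0 -197.0 bright 40.0
scene 180 7 x 458.0 462.0 y -206.0 -193.0 bright 120.0
scene 185 21 x 451.0 464.0 y -212.0 -193.0 bright 122.0
scene 190 26 x 442.0 463.0 y -212.0 -190.0 bright 125.0
scene 195 29 x 443.0 463.0 y -214.0 -189.0 bright 126.0
scene 200 29 x 440.0 462.0 y -215.0 -188.0 bright 127.0
scene 205 29 x 441.0 462.0 y -214.0 -191.0 bright 125.0
scene 210 29 x 441.0 463.0 y -214.0 -189.0 bright 126.0
[[127.02919205 227.02248222]
 [128.23762065 234.25754986]] 104 187
side 150 11 x 489.0 496.0 y -212.0 -205.0 bright 109.0
side 155 6 x 488.0 498.0 y -213.0 -212.0 bright 108.0
side 160 28 x 423.0 497.0 y -214.0 -200.0 bright 83.5
side 165 92 x 419.0 497.0 y -216.0 -199.0 bright 34.0
side 170 195 x 420.0 499.0 y -216.0 -191.0 bright 46.0
side 175 74 x 422.0 498.0 y -213.0 -193.0 bright 52.0
side 180 2 x 441.0 441.0 y -199.0 -199.0 bright 103.5
side 185 15 x 438.0 458.0 y -215.0 -197.0 bright 127.0
side 190 27 x 438.0 457.0 y -215.0 -198.0 bright 137.0
side 195 24 x 439.0 458.0 y -215.0 -202.0 bright 136.5
side 200 25 x 439.0 456.0 y -215.0 -211.0 bright 137.0
side 205 22 x 438.0 456.0 y -215.0 -211.0 bright 137.0
[[258.95995599 277.755186  ]
 [259.24781527 285.24207685]] 230 255
```

View pics/t.png

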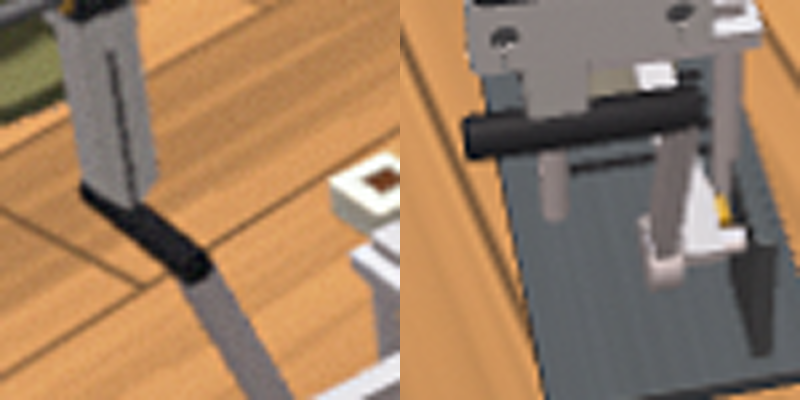

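Emit:
jog_arm(series=[0,0,0,0,0,0.012,-0.6,0,0,0,0,0,0.012,-0.2,0,0,0,0,0,0.012,0,0,0,0,0,0,0.012,0,0,0,0,0,0,0.012,0,0,0,0,0,0,0.012,0,0,0,0,0,0,0.012,0,0,0,0,0,0,0.012,0])

```text
clock: 22.18
eef_pos: [451.0, -200.0, 182.0]
eef_rot: [-0.541, 1.571, 2.425]
wrist_force: [-0.5, -0.3, 0.9]
finger_gap: 47.0
```

Run:
```python
from m import *
from cell import manip
s=manip.read_state();print(s["eef_pos"],s["finger_gap"],s["clock"])
ims=[]
for n in("scene","side"):
    c=manip.camera(n);W=cloud(c);col=c["color"].max(-1)
    m=(abs(W[...,0]-451)<20)&(abs(W[...,1]+200)<60)&(W[...,2]>120)&(W[...,2]<270)&(col>80)
    q=W[m];print(n,np.sort(q[:,2])[:15].round(1))
    p=proj(c,[[451,-200,182]])[0].astype(int);ims.append(cv2.resize(c["color"][p[1]-50:p[1]+50,p[0]-50:p[0]+50],(400,400)))
cv2.imwrite("pics/t2.png",np.hstack(ims))
```

```text
[ 450.95451481 -199.98557001  182.02157673] 46.97116553376648 22.175
scene [166.5 167.5 167.8 172.7 173.5 175.  175.4 176.  191.7 193.1 193.3 193.3
 193.4 193.4 193.6]
side [161.5 163.2 163.7 164.  164.1 173.7 174.8 175.  176.5 198.  199.3 199.6
 199.8 200.4 200.4]
```

View pics/t2.png

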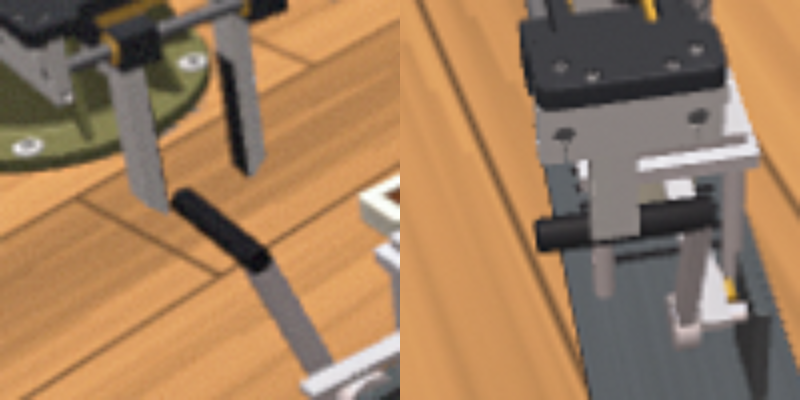

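Fingertips measured about 9–10 mm *above* the reported TCP, not 19 mm ahead, so I missed the handle; going about 28 mm lower than planned.

Emit:
jog_arm(series=[0,0,0,0,0,-0.01,0,0,0,0,0,0,-0.025,0,0,0,0,0,0,-0.038,0,0,0,0,0,0,-0.0405,-0.3,0,0,0,0,0,-0.0405,-0.6,0,0,0,0,0,-0.0405,-1,0,0,0,0,0,-0.0405,-1,0,0,0,0,0,-0.0405,-1,0,0,0,0,0,-0.0405,-1,0,0,0,0,0,-0.0405,-1,0,0,0,0,0,-0.0405,-1])

```text
clock: 23.65
eef_pos: [451.1, -200.1, 141.7]
eef_rot: [2.818, 1.57, -0.499]
wrist_force: [0.1, 0.7, 3.5]
finger_gap: 15.2
```

Run:
```python
from m import *
from cell import manip
s=manip.read_state();print(s["joints"].round(3),s["eef_pos"],s["finger_gap"],s["clock"],s["wrist_force"])
ims=[]
for n in("scene","side"):
    c=manip.camera(n)
    p=proj(c,[[451,-200,172]])[0].astype(int);ims.append(cv2.resize(c["color"][p[1]-50:p[1]+50,p[0]-50:p[0]+50],(400,400)))
cv2.imwrite("pics/t3.png",np.hstack(ims))
```

```text
[-0.492  0.228  1.744 -0.     1.169  1.255] [ 451.10174895 -200.06900885  141.74741732] 15.232297496470297 23.65 [0.07216168 0.69079099 3.45301694]
```

View pics/t3.png

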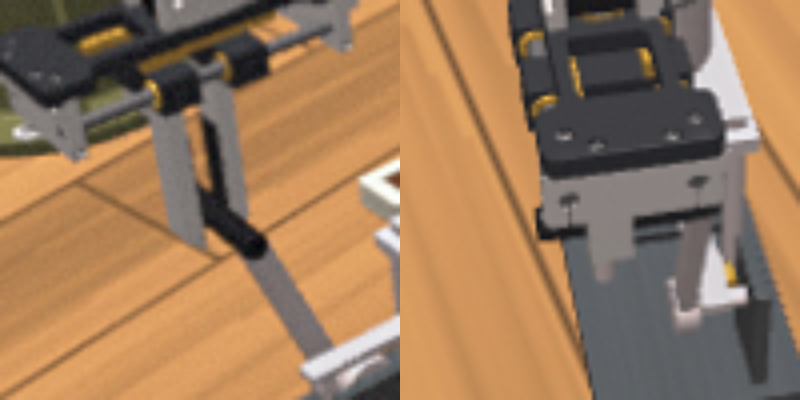

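Emit:
jog_arm(series=[0,0,0,-0.001,-0.0058,-0.0022,-1,0,0,0,-0.002,-0.0115,-0.0046,-1,0,0,0,-0.0039,-0.0224,-0.0103,-1,0,0,0,-0.0058,-0.0327,-0.0171,-1,0,0,0,-0.0074,-0.0422,-0.0251,-1,0,0,0,-0.009,-0.0509,-0.0339,-1,0,0,0,-0.0103,-0.0586,-0.0437,-1,0,0,0,-0.0103,-0.0586,-0.0437,-1])

```text
clock: 24.75
eef_pos: [440.1, -259.0, 96.9]
eef_rot: [-0.386, 1.569, 2.58]
wrist_force: [-0.5, 4.9, 1.3]
finger_gap: 15.3
```

```bash
cat > lv.py <<'E'
from m import *
from cell import manip
import sys
t=sys.argv[1]
s=manip.read_state();print(s["joints"].round(3),s["eef_pos"],s["finger_gap"],s["clock"],s["wrist_force"])
ims=[]
for n in("scene","side"):
    c=manip.camera(n)
    p=proj(c,[[470,-180,120]])[0].astype(int);y=max(0,p[1]-80);x=max(0,p[0]-80);ims.append(cv2.resize(c["color"][y:y+160,x:x+160],(400,400),interpolation=cv2.INTER_CUBIC))
cv2.imwrite(f"pics/{t}.png",np.hstack(ims))
E
python3 lv.py t4
```

```text
[-0.604  0.322  1.739 -0.     1.082  1.144] [ 440.14805432 -259.00964187   96.91120308] 15.277083932313378 24.75 [-0.47144312  4.9157778   1.26995796]
```

View pics/t4.png

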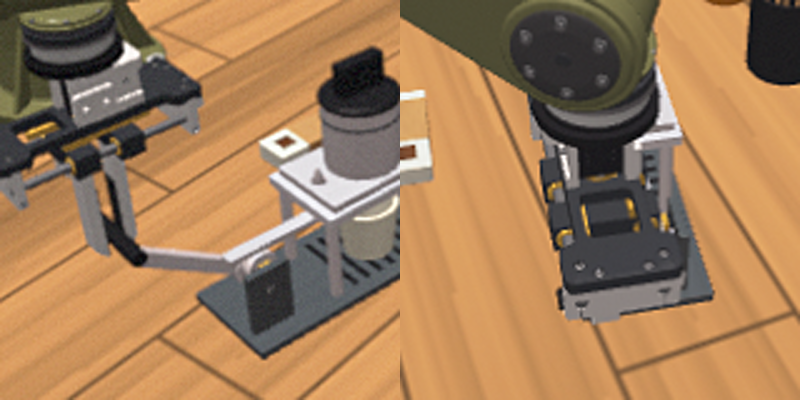

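Emit:
jog_arm(series=[0,0,0,-0.0012,-0.0066,-0.0105,-1,0,0,0,-0.0022,-0.0122,-0.0216,-1,0,0,0,-0.003,-0.0166,-0.0333,-1,0,0,0,-0.0035,-0.0198,-0.0454,-1,0,0,0,-0.0039,-0.0217,-0.0577,-1,0,0,0,-0.004,-0.0223,-0.065,-1,0,0,0,-0.004,-0.0223,-0.07,-1,0,0,0,-0.004,-0.0223,-0.07,-1,0,0,0,-0.004,-0.0223,-0.07,-1])

```text
clock: 25.98
eef_pos: [436.8, -279.1, 27.9]
eef_rot: [-1.176, 1.568, 1.79]
wrist_force: [2.4, 17.4, 6.8]
finger_gap: 15.2
```

```bash
python3 lv.py t5
python3 - <<'E'
from m import *
from cell import manip
import pickle
for n in("scene","side"):
    c=manip.camera(n);pickle.dump(c,open(f"t5_{n}.pkl","wb"));W=cloud(c);col=c["color"].max(-1)
    # arm in stand frame
    ps=-0.1745;R2=np.array([[np.cos(ps),np.sin(ps)],[-np.sin(ps),np.cos(ps)]])
    S=(W[...,:2]-np.array([530.4,-38.8]))@R2.T
    x,y,z=S[...,0],S[...,1],W[...,2]
    m=(x>-18)&(x<6)&(y<-165)&(y>-248)&(z>25)&(z<85)
    print(n,m.sum())
    if m.sum()>10:
        for a in range(-250,-160,10):
            k=m&(y>=a)&(y<a+10)
            if k.sum()>2:print(a,k.sum(),"z",np.percentile(z[k],[5,50,95]).round(1),"x",x[k].min().round(),x[k].max().round())
    m=(x>-85)&(x<5)&(y<-235)&(y>-280)&(z>20)&(z<90)&(col<70)
    if m.sum(): print("handle",m.sum(),y[m].min(),y[m].max(),z[m].min(),z[m].max())
E
```

```text
[-0.64   0.44   1.763  0.002  0.942  1.104] [ 436.76637116 -279.12407022   27.91177229] 15.152818245213833 25.975 [ 2.4113195  17.38829151  6.83072247]
scene 291
-250 28 z [41.9 53.5 58. ] x -15.0 2.0
-240 36 z [44.1 53.4 59.6] x -11.0 1.0
-230 36 z [44.  54.7 59.3] x -12.0 1.0
-220 39 z [45.8 56.  60.6] x -13.0 2.0
-210 34 z [45.  56.5 60.9] x -9.0 1.0
-200 37 z [46.4 56.1 62. ] x -11.0 2.0
-190 34 z [46.3 58.5 62.4] x -10.0 2.0
-180 32 z [48.4 58.1 62.2] x -10.0 1.0
-170 15 z [49.2 56.8 62.4] x -10.0 1.0
handle 175 -260.08446540134645 -243.24362668104638 42.7417705716764 89.36992894319519
side 3
handle 15 -263.09464493898344 -251.60368002191956 49.74573500686597 57.39197456341344
```

View pics/t5.png

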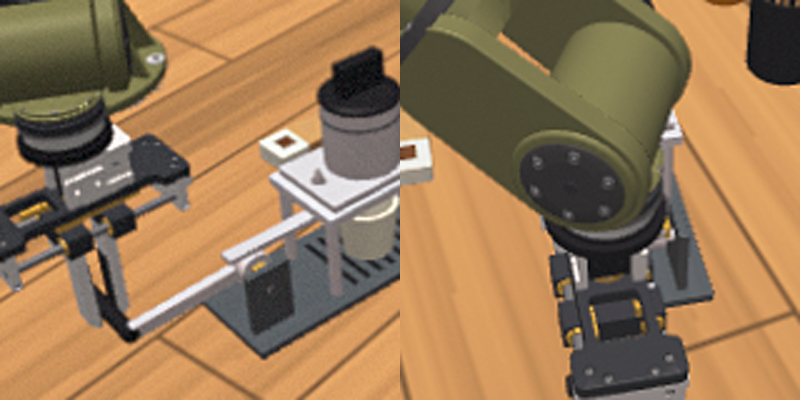

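```bash
cat > slope.py <<'E'
from m import *
import pickle,sys
def slope(c,tag,ps=-0.1745,o=(530.4,-38.8),xp=-2.):
    g=c["color"];pose=c["pose"]
    ex=np.array([np.cos(ps),np.sin(ps),0]);ey=np.array([-np.sin(ps),np.cos(ps),0]);O=np.array([o[0],o[1],0.])
    def toYZ(uv):
        p=cv2.undistortPoints(np.array(uv,float).reshape(-1,1,2),K(c),np.array(c["D"])).reshape(-1,2)
        d=np.c_[p,np.ones(len(p))]@pose[:3,:3].T;C=pose[:3,3]
        t=(xp-(C-O)@ex)/(d@ex);P=C+d*t[:,None];return np.c_[(P-O)@ey,P[:,2]]
    def px(y,z): return proj(c,[O+ex*xp+ey*y+np.array([0,0,z])])[0]
    # rectified elevation image, 4 px/mm, y -270..-60, z 0..130 (a homography-like remap of the face plane)
    ys=np.arange(-275,-60,.5);zs=np.arange(130,0,-.5)
    Y,Z=np.meshgrid(ys,zs)
    P=O+ex*xp+Y[...,None]*ey+np.dstack([0*Z,0*Z,Z])
    uv=proj(c,P.reshape(-1,3)).reshape(*Y.shape,2).astype(np.float32)
    im=cv2.remap(g,uv[...,0],uv[...,1],cv2.INTER_CUBIC)
    cv2.imwrite(f"pics/{tag}.png",cv2.resize(im,None,fx=1.8,fy=1.8))
    return im,ys,zs
if __name__=="__main__":
    im,ys,zs=slope(pickle.load(open("t5_scene.pkl","rb")),"sl5")
E
python3 slope.py
```

```text
(no output)
```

View pics/sl5.png

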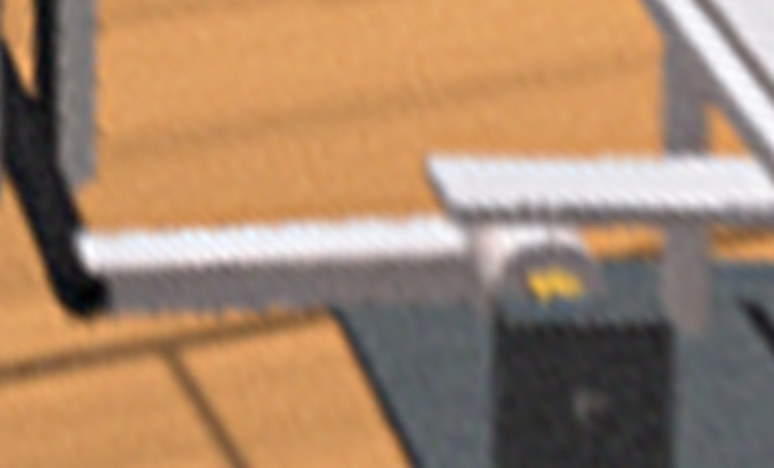

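Emit:
jog_arm(series=[0,0,0,0,0.001,0.003,-1,0,0,0,0.0003,0.0018,0.005,-1,0,0,0,0.0003,0.0018,0.005,-1,0,0,0,0.0003,0.0018,0.005,-1])

```text
clock: 26.68
eef_pos: [436.8, -279.2, 32.8]
eef_rot: [0.396, 1.571, -2.921]
wrist_force: [-2.8, 3.9, 3.4]
finger_gap: 14.9
```

```bash
cat > sl.py <<'E'
from slope import *
from cell import manip
t=sys.argv[1]
s=manip.read_state();print(s["eef_pos"],s["finger_gap"],s["clock"],s["wrist_force"])
c=manip.camera("scene");pickle.dump(c,open(f"{t}_scene.pkl","wb"))
def meas(c,t):
    im,ys,zs=slope(c,t)
    g=cv2.cvtColor(im,cv2.COLOR_BGR2GRAY).astype(float);g=cv2.GaussianBlur(g,(5,5),1.2)
    dz=np.diff(g,axis=0)
    def line(y0,y1,z0,z1,sign,name):
        A=[]
        for j in np.where((ys>y0)&(ys<y1))[0]:
            r=np.where((zs[:-1]>z0)&(zs[:-1]<z1))[0]
            i=r[np.argmax(sign*dz[r,j])];A.append((ys[j],zs[i]-.25))
        A=np.array(A,np.float32);k=cv2.fitLine(A,cv2.DIST_HUBER,0,.01,.01).ravel()
        print(name,"slope",k[1]/k[0],"z",k[3],"rms",np.std(A[:,1]-k[3]-(A[:,0]-k[2])*k[1]/k[0]))
    line(-240,-160,62,76,1,"arm far top edge")
    line(-240,-160,50,63,-1,"arm front top edge")
    line(-140,-70,66,80,-1,"follower lower edge")
    line(-140,-70,80,96,1,"follower far top")
meas(pickle.load(open("t5_scene.pkl","rb")),"sl5")
meas(c,"sl"+t)
E
python3 sl.py t6
```

```text
[ 436.81195317 -279.15475245   32.82636891] 14.91313145946079 26.675 [-2.76719921  3.87644768  3.39606685]
arm far top edge slope 0.05228314 z 67.54637 rms 0.37618327
arm front top edge slope 0.045324143 z 57.79717 rms 0.24329
follower lower edge slope -0.014032538 z 72.85 rms 0.3838039
follower far top slope 0.018142948 z 86.25 rms 0.34386122
arm far top edge slope 0.01592095 z 70.05 rms 0.36566755
arm front top edge slope 0.0043800278 z 60.65 rms 0.27505144
follower lower edge slope -0.01049933 z 72.95 rms 0.35670945
follower far top slope 0.016377548 z 86.4 rms 0.36622244
```

View pics/slt6.png

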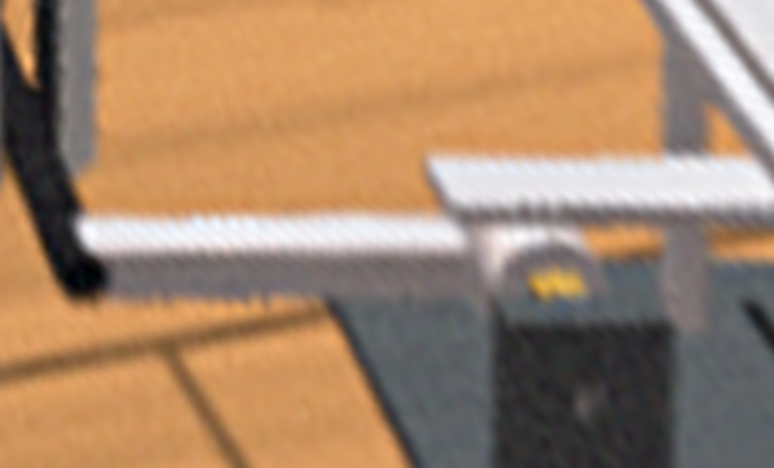

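Emit:
jog_arm(series=[0,0,0,0,0,0.0005,-1,0,0,0,0,0,0.0005,-1,0,0,0,0,0,0.0005,-1,0,0,0,0,0,0.0005,-1,0,0,0,0,0,0.0005,-1,0,0,0,0,0,0.0005,-1])

```text
clock: 27.48
eef_pos: [436.9, -279.1, 33.3]
eef_rot: [0.376, 1.571, -2.941]
wrist_force: [-4.5, 2.7, 2.2]
finger_gap: 15.0
```

```bash
python3 sl.py t7
python3 - <<'E'
from ff import *
from cell import manip
c=manip.camera("scene");print(fit(c,(182,228),113,"pics/z.png",tol=6))
b=manip.camera("side")
cv2.imwrite("pics/fin.png",np.hstack([c["color"][100:340,60:380],b["color"][100:340,130:450]]))
E
```

```text
[ 436.85396864 -279.14404203   33.29984988] 15.012517665309412 27.475 [-4.45212404  2.73403366  2.17372771]
arm far top edge slope 0.05228314 z 67.54637 rms 0.37618327
arm front top edge slope 0.045324143 z 57.79717 rms 0.24329
follower lower edge slope -0.014032538 z 72.85 rms 0.3838039
follower far top slope 0.018142948 z 86.25 rms 0.34386122
arm far top edge slope 0.015348174 z 70.4 rms 0.4085645
arm front top edge slope -0.0010210844 z 60.75 rms 0.2898649
follower lower edge slope -0.0048339283 z 72.8 rms 0.30665
follower far top slope 0.011184213 z 86.5 rms 0.3981744
((531.4678955078125, -36.39166259765625), (134.43798828125, 85.48009490966797), 80.0503921508789)
```

View pics/fin.png

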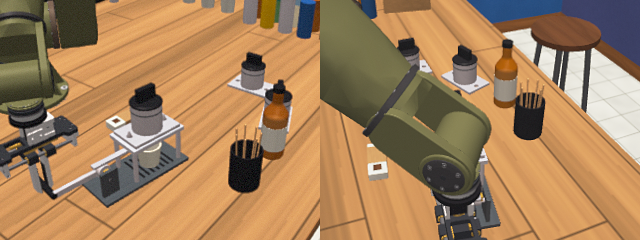

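```bash
python3 -c "
from cell import manip
print(manip.sign_off())"
```

```text
the job is handed in; nothing more can be done
None
```

The canister is seated on the stand's two pegs and released. The lever is swung down to level, and the gripper is still holding its handle at 30 N. I handed the job in at about 27.5 s.

**Last checks:**
- **Canister:** both peg tips showed through the foot's holes. After I swung the lever, the scene camera put its foot within 0.1 mm of where it was just after release.
- **Lever arm:** its image edges sloped about 0 to 0.015 rad, the same as the stand's level follower bar. The finger opening was 15 mm on the 16 mm handle, and the wrist force about 6 N.
- **Other objects:** the cup, bottle, stirrers and snack box looked undisturbed in the pictures; I did not measure their positions.

**What went wrong or disagreed:**
- **First canister grasp slipped:** the fingers slid off the bar on the first lift. The canister stayed upright on the counter and shifted about 2 mm. I measured it again and lifted it slowly at 60 N.
- **First lever grasp missed:** the fingers closed above the handle. The cameras showed the fingertips about 9–10 mm behind the reported TCP, not 19 mm ahead of it. I went lower and gripped it the second time.
- **Lever overshoot:** it first went about 0.05 rad past level, with 17 N of sideways pull on the wrist. I corrected it back to level before handing in.
- **Side camera:** its fit of the seated foot came out a few mm oversized and disagreed with the scene camera by about 2 mm in y, beyond their usual offset. I relied on the scene camera there.

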